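# Pack the seed-sampling tray

## Task

Pack the grey carrying tray: set the green seed box squarely in the middle of the green pad, lengthwise along the pad, then stack the white seed box squarely on it so that the black key on the green lid sits in the notch under the white box and the white box lies flat. Stand the blue-capped jar in the blue cup and the white-capped jar in the white cup, never tipping a jar over. Leave the yellow seed box and the red-capped jar where they are; they do not belong.

Things in the scene. Friction and masses are not known exactly. Their poses are not given: they have to be found in the camera images.
- tray: grey open carrying tray fixed on the bench, 125 (own x) x 330 (own y) mm, walls 12 mm high and 4 mm thick, inner floor 5 mm above the bench, with a low black grip at each end (whole length 376 mm). Origin: centre of the underside. Three holders (green pad, blue cup, white cup) sit in a row along its y, 105 mm apart, in an order that varies.
- green_pad: flat dark green rectangular pad fixed in the tray, 84 (own x) x 64 (own y) x 3 mm thick; its x runs across the tray. Origin: centre of its underside, 5 mm above the bench, so its top is 8 mm above the bench. The stack of seed boxes stands on it.
- blue_cup: shallow round blue holder fixed in the tray: outer diameter 72, rim 5 mm wide (inner diameter 62), rim top 9 mm above its origin, inner floor 3 mm above its origin. Origin: centre of the underside, 5 mm above the bench. The blue-capped jar stands in it.
- white_cup: shallow round white holder fixed in the tray: outer diameter 72, rim 5 mm wide (inner diameter 62), rim top 9 mm above its origin, inner floor 3 mm above its origin. Origin: centre of the underside, 5 mm above the bench. The white-capped jar stands in it.
- green_box: Green plastic seed box, 66 (x) x 46 (y) x 34 mm high, 120 g, loose. Origin: centre of underside. Black key on the lid near the +x end: 8 (x) x 12 (y) x 7 mm high, centre at x = +24 mm. Under the same end a notch, open at the end face: 20 mm wide (y), 10 high, 18 deep (x). It goes lowest, on the green pad.
- white_box: White plastic seed box, 66 (x) x 46 (y) x 34 mm high, 120 g, loose. Origin: centre of underside. Black key on the lid near the +x end: 8 (x) x 12 (y) x 7 mm high, centre at x = +24 mm. Under the same end a notch, open at the end face: 20 mm wide (y), 10 high, 18 deep (x). Goes on the green box: seated, it lies on the green lid, its origin 34 mm above the green one's, keys at the same end.
- yellow_box: Yellow plastic seed box, 66 (x) x 46 (y) x 34 mm high, 120 g, loose. Origin: centre of underside. Black key on the lid near the +x end: 8 (x) x 12 (y) x 7 mm high, centre at x = +24 mm. Under the same end a notch, open at the end face: 20 mm wide (y), 10 high, 18 deep (x). Does not belong; stays where it is.
- blue_jar: round amber glass jar with a blue screw cap and a paper label band, 42 mm diameter, 60 mm high, about 110 g, loose, standing. Origin: centre of the underside, z up. It goes in the blue cup.
- white_jar: round amber glass jar with a white screw cap and a paper label band, 42 mm diameter, 60 mm high, about 110 g, loose, standing. Origin: centre of the underside, z up. It goes in the white cup.
- red_jar: round amber glass jar with a red screw cap and a paper label band, 42 mm diameter, 60 mm high, about 110 g, loose, standing. Origin: centre of the underside, z up. Does not belong; stays where it is.
There are look-alikes about, which are no part of the job. What is shaped like the blue_jar but pink is not meant.

How it is judged:
By the outcome, as a careful person would: the job done as asked, in the order asked, and still so for the second after the job is handed in, with the robot touching nothing.
It also fails if it takes over 106 s, if anything falls off the work surface, if the arm or the gripper's body presses on something with over 40 N, if the wrist force passes 120 N, or if a joint passes its speed limit or range.

## Robot

A 6-joint arm with a two-finger parallel gripper is mounted at the origin on the work surface. World frame = base frame: x ahead of the robot, y to its left, z up, the work surface at z = 0. Lengths are in m, angles in degrees, forces in N, time in s.
With the tool pointing down it reaches from about 0.3 to 0.875 m from the base axis. Payload 6.4 kg.
Tool frame: the origin (TCP) lies at the very end of the fingers, on their centre line; the grasp point (between the pads) lies 19 mm behind it; z points along the fingers, y is the direction in which the jaws open and shut (so a half turn about z gives the same grasp; the last joint's range is limited). The gripper opens to 88 mm and grips with 3 to 60 N. Pads are 18 mm wide; open, the fingers measure 123 mm over their backs; the gripper's body (75 mm by 187 mm) begins 45 mm behind the grasp point.
Start: joints at [-79.143, 10.359, 92.074, -0, 77.567, -11.82], TCP at [0.222, -0.531, 0.239] pointing down, gripper open.
Joint ranges: [-171.53, 171.53], [-51.25, 118.39], [17.06, 147.69], [-65.23, 245.23], [0, 150.52], [-178.68, 178.68]. Speed limits (degrees/s): [147.25, 147.25, 172.46, 180, 180, 180].

## Interface

Orientations are given as a 3x3 rotation matrix whose columns are the frame's x, y, z axes.
In Python, from workcell import manip gives the robot as it stands.
- The arm moves only by the tool servo_tool, never from a script. Its argument "moves" is one flat list of numbers, 6 for each row, row after row: the shift along the tool's x, y, z in mm, then the turn, a rotation vector about the tool's x, y, z in degrees. In form: [dx, dy, dz, rx, ry, rz, dx, dy, dz, rx, ry, rz, ...]. A call has 1 to 10 rows; each row is the pose to reach, as a shift and turn from the pose commanded when the call began, along the tool's axes at that moment; what a row does not reach only later rows make up. A row lasts 1/8 s, in which the tool goes at most 62.5 mm and 10.7 degrees, less where a joint would pass 70% of its speed; a pose out of reach is approached as far as the arm can. A call with a gripper value outside its range is refused whole. "jaw" is the gripper's target within -1 to 1 (shut at 1, half-way at 0, fully open at -1), set as the call begins (left out, the last holds). The fingers move at their own pace and stop on an object; the grip force is fixed at half the most. Time passes only in rows, so rows that repeat a pose let the fingers close. It gives the time, the measured TCP pose, the force and the opening at its end, in the units of the state.
- manip.get_obs(): the state, without advancing time (a new reading comes with each control period).
- manip.camera(name): name is "scene" or "top"; returns the picture (384x512x3 uint8, red, green, blue); there is no depth.
- manip.calibration(name): a dict with "fov_y" (degrees; the focal length in pixels is half the picture's height over the tangent of half this angle, whatever the lens; pixels are square), "cx", "cy" (the principal point, pixels), "dist" ([k1, k2, p1, p2, k3] as OpenCV has them; the pictures are not rectified), "position" and "attitude" of the camera in the world. Camera axes: x right, y down, z forward; pixel columns grow to the right and rows downward; lengths in m; the calibration is good to about 2 mm. A picture is of the moment at which its call begins. calibration takes no time and is no camera call.
- manip.sign_off(): hands the job in, once; it reports no verdict.
Trained networks look in the newest picture that a camera, given by its name, has taken for a name from the list of things; names that differ only in an ending like _2 or _b are one class to them, and where a whole thing is asked for, a point or a joint stands for the part that bears it (a point fixed in the world has none). Each returns a list of dicts, best first, with "conf" (0 to 1); they miss things now and then, are a little off and sometimes report something else, mostly with a low value. They report only what shows in the picture. A call takes as long as a camera call. They do not tell look-alikes from the thing itself.
- manip.spot_in(thing, camera): "point" ([x, y, z] in m, in world coordinates, good to about 4 mm: the middle of the surface that is visible of it).
- manip.outline_of(thing, camera): "pixels" (384x512 bool, what is visible of it).
- manip.tip_of(thing, camera): "point" ([x, y, z] in m, in world coordinates, good to about 4 mm: a listed point, or the origin of a listed thing).
The state is a dict: "time": time; "joint_pos": joint angles; "dq": joint speeds; "joint_efforts": joint torques, N m; "eef_pos": TCP position; "ee_rot": TCP orientation; "contact_force": force on the tool from outside, world axes, zero at the start; "wrist_torque": the same for the moment, N m; "opening": opening from 0.0 (shut) to 1.0 (fully open).
Only numpy, scipy, OpenCV 4.12 (cv2) and the standard library are available. Lean on these libraries where they do the work, as an engineer would, in place of code of your own. Each camera call takes 0.05 s, during which the arm holds its last target.

## Working session

There is one attempt and no reset: what is moved stays moved. The work goes in short steps, Python scripts to look and compute and a tool call to move; the robot and the scene stay as the last step left them, time stands still between calls to the robot, and variables do not carry over. Pictures are saved under pics/ and viewed, and the job is handed in when it is done.

Besides the shell and the picture viewer there is one more tool, called as name(argument=value, ...) on one line, values as JSON. servo_tool: Moves the arm, as the interface text tells. Its arguments: {"type":"object","properties":{"moves":{"type":"array"},"jaw":{"type":"number"}},"required":["moves"]}

```bash
mkdir -p pics; ls; python3 - <<'E'
from workcell import manip
import cv2,numpy as np
for c in ("scene","top"):
    im=manip.camera(c); cv2.imwrite(f"pics/{c}0.png",cv2.cvtColor(im,cv2.COLOR_RGB2BGR)); print(c,manip.calibration(c))
print(manip.get_obs())
E
```

```text
pics
scene {'fov_y': 57.96088843586827, 'cx': 249.1623140676789, 'cy': 197.940689268744, 'dist': array([0.03716861, 0.        , 0.        , 0.        , 0.        ]), 'position': array([0.86618535, 0.41726437, 0.84364306]), 'attitude': array([[-0.71586798,  0.57534955, -0.3956083 ],
       [ 0.69820055,  0.59553103, -0.39731448],
       [ 0.00700231, -0.56063864, -0.82803096]])}
top {'fov_y': 52.75860417711402, 'cx': 254.1274047531889, 'cy': 187.03514050552974, 'dist': array([-0.05583195,  0.        ,  0.        ,  0.        ,  0.        ]), 'position': array([0.40462427, 0.05874097, 0.96779027]), 'attitude': array([[ 0.02356214, -0.99705324,  0.0730046 ],
       [-0.99956367, -0.02479664, -0.01604986],
       [ 0.01781283, -0.07259457, -0.99720245]])}
{'time': 0.1, 'joint_pos': array([-7.91413567e+01,  1.03943950e+01,  9.21244572e+01, -5.59424388e-04,
        7.75682152e+01, -1.18192815e+01]), 'dq': array([-0.05217462, -0.11868661, -0.15916796, -0.08613994, -0.03470348,
        0.04318459]), 'joint_efforts': array([ 3.36962985e-04, -4.34824884e+01, -3.42696583e+01,  7.03918375e-02,
        3.40358668e-02, -3.12980694e-05]), 'eef_pos': array([ 0.22162191, -0.53006279,  0.23794445]), 'ee_rot': array([[ 9.22685937e-01,  3.85552299e-01, -2.95638818e-04],
       [ 3.85552294e-01, -9.22684782e-01,  1.49060770e-03],
       [ 3.01925786e-04, -1.48934698e-03, -9.99998845e-01]]), 'contact_force': array([ 0.25582197, -0.60801026, -0.07346367]), 'wrist_torque': array([ 0.00049542, -0.0456862 , -0.00228368]), 'opening': 0.9999729935626014}
```

View pics/scene0.png

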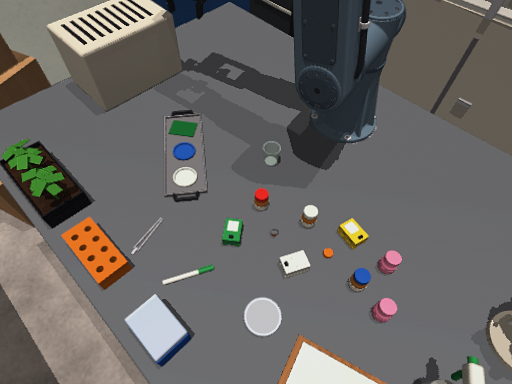

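View pics/top0.png

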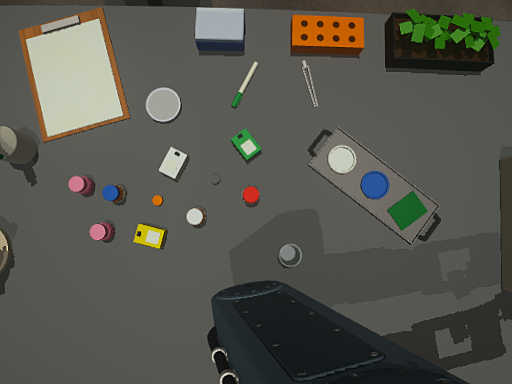

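```bash
cat > h.py <<'E'
import numpy as np,cv2
from workcell import manip
from scipy.optimize import minimize,least_squares
def cam(c):
    k=manip.calibration(c);f=192/np.tan(np.radians(k['fov_y']/2))
    return np.array([[f,0,k['cx']],[0,f,k['cy']],[0,0,1]]),np.array(k['dist']),np.array(k['position']),np.array(k['attitude'])
def proj(P,c):
    K,d,p,R=cam(c); P=np.atleast_2d(P).astype(float)
    rv=cv2.Rodrigues(R.T)[0]; return cv2.projectPoints(P,rv,-R.T@p,K,d)[0][:,0]
def back(px,z,c):
    K,d,p,R=cam(c); u=cv2.undistortPoints(np.atleast_2d(px).astype(float)[:,None],K,d)[:,0]
    r=np.c_[u,np.ones(len(u))]@R.T; return p+r*((z-p[2])/r[:,2])[:,None]
def boxpts(x,y,a,z=0,dz=.034):
    c,s=np.cos(a),np.sin(a);return np.array([[x+c*u-s*v,y+s*u+c*v,w] for u in(-.033,.033) for v in(-.023,.023) for w in(z,z+dz)])
def jarpts(x,y,z=0):
    t=np.linspace(0,6.28,40);return np.array([[x+.021*np.cos(q),y+.021*np.sin(q),w] for q in t for w in (z,z+.06)])
S=8
def hullmask(P,c):
    m=np.zeros((384*1,512),np.uint8);q=proj(P,c)
    h=cv2.convexHull((q*16).round().astype(np.int32)); 
    big=np.zeros((384*3,512*3),np.uint8);cv2.fillConvexPoly(big,(((h/16+.5)*3-.5)*16).round().astype(np.int32),255,shift=4)
    return cv2.resize(big,(512,384),interpolation=cv2.INTER_AREA)/255.
def fit(mask,c,gen,x0,steps):
    f=lambda v:np.abs(hullmask(gen(*v),c)-mask).sum()
    sim=np.array([x0]+[np.array(x0)+np.eye(len(x0))[i]*steps[i] for i in range(len(x0))])
    r=minimize(f,x0,method='Nelder-Mead',options=dict(initial_simplex=sim,xatol=1e-4,fatol=.05));return r.x,r.fun,mask.sum()
E
python3 - <<'E'
from h import *
for c in("top","scene"):
  manip.camera(c)
  for n in["green_box","white_box","yellow_box","blue_jar","white_jar","red_jar","tray","green_pad","blue_cup","white_cup"]:
    o=[(np.round(d['point'],3).tolist(),round(d['conf'],2)) for d in manip.tip_of(n,c)]
    L=manip.outline_of(n,c)
    print(c,n,o,[(np.round(np.argwhere(d['pixels']).mean(0)[::-1]).tolist(),int(d['pixels'].sum()),round(d['conf'],2)) for d in L])
    if L: np.save(f"m_{c}_{n}.npy",np.array([d['pixels'] for d in L]))
for c in("top","scene"):
  im=cv2.imread(f"pics/{c}0.png");
  if c=="top":cr=im[120:255,60:290]
  else: cr=im[180:330,200:420]
  cv2.imwrite(f"pics/{c}0z.png",cv2.resize(cr,None,fx=3.4,fy=3.4,interpolation=cv2.INTER_CUBIC))
print(manip.get_obs()['time'])
E
```

```text
top green_box [([0.58, 0.066, 0.001], 0.91)] [([246.0, 145.0], 552, 0.63), ([407.0, 210.0], 820, 0.22)]
top white_box [([0.53, 0.247, 0.001], 0.77)] [([173.0, 163.0], 580, 0.84)]
top yellow_box [([0.35, 0.295, 0.001], 0.79), ([0.453, 0.387, 0.001], 0.43), ([0.403, 0.188, 0.004], 0.36)] [([149.0, 235.0], 650, 0.74), ([113.0, 193.0], 312, 0.27)]
top blue_jar [([0.472, 0.464, -0.002], 0.71), ([0.453, 0.386, 0.001], 0.69), ([0.359, 0.411, -0.002], 0.69)] [([101.0, 231.0], 370, 0.86), ([80.0, 184.0], 290, 0.84), ([114.0, 193.0], 263, 0.63)]
top white_jar [([0.58, 0.07, 0.003], 0.71), ([0.399, 0.185, -0.001], 0.68)] [([196.0, 216.0], 247, 0.53)]
top red_jar [([0.455, 0.054, -0.001], 0.7)] [([251.0, 195.0], 248, 0.5)]
top tray [([0.492, -0.262, -0.004], 0.59)] [([373.0, 184.0], 4934, 0.95), ([150.0, 235.0], 585, 0.74)]
top green_pad [([0.428, -0.344, 0.006], 0.93)] [([407.0, 210.0], 840, 0.85)]
top blue_cup [([0.492, -0.258, 0.005], 0.77), ([0.583, 0.066, 0.002], 0.64)] [([375.0, 185.0], 649, 0.9)]
top white_cup [([0.554, -0.173, 0.007], 0.67)] [([341.0, 159.0], 654, 0.95)]
scene green_box 
[... 326 characters left out ...]
([0.359, 0.414, -0.0], 0.67)] [([384.0, 310.0], 471, 0.84), ([390.0, 262.0], 413, 0.82), ([359.0, 279.0], 394, 0.79)]
scene white_jar [([0.398, 0.182, 0.0], 0.55)] [([309.0, 216.0], 307, 0.66)]
scene red_jar [([0.454, 0.05, -0.005], 0.64)] [([261.0, 199.0], 287, 0.61)]
scene tray [([0.492, -0.254, 0.003], 0.74), ([0.426, -0.34, 0.009], 0.68), ([0.402, 0.181, -0.0], 0.52)] [([184.0, 158.0], 2484, 0.84), ([359.0, 280.0], 383, 0.4)]
scene green_pad [([0.426, -0.34, 0.002], 0.72)] [([183.0, 128.0], 359, 0.65)]
scene blue_cup [([0.491, -0.256, 0.007], 0.7)] [([184.0, 151.0], 317, 0.6)]
scene white_cup [([0.553, -0.174, 0.004], 0.92), ([0.454, 0.05, 0.002], 0.29)] [([185.0, 177.0], 365, 0.87)]
2.2
```

View pics/top0z.png

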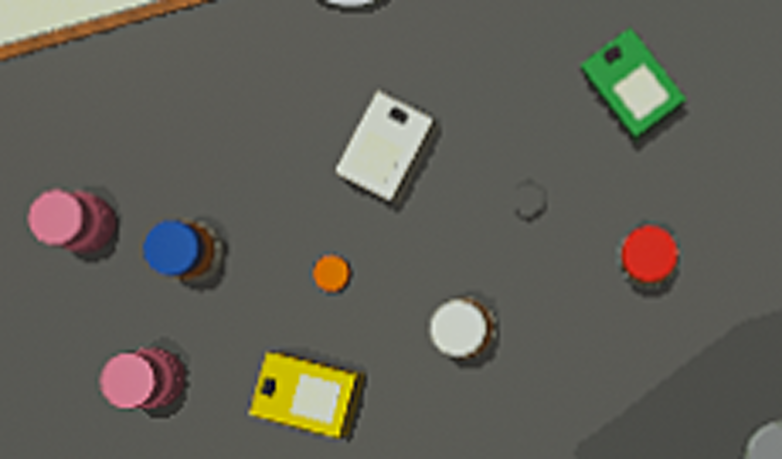

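View pics/scene0z.png

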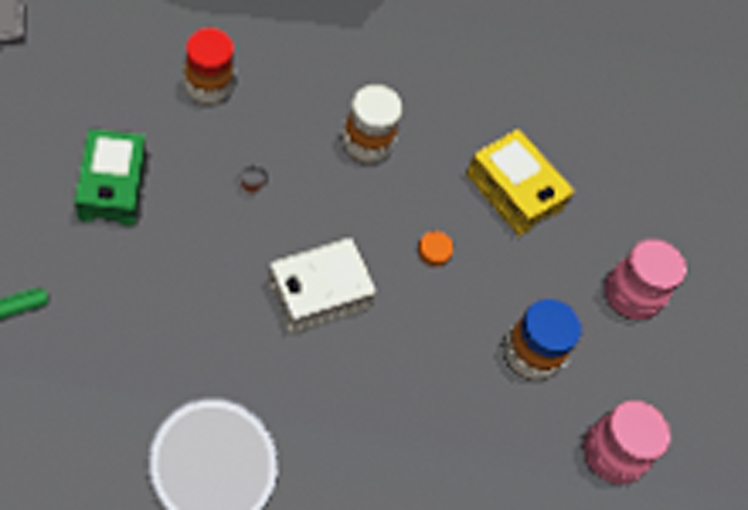

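```bash
python3 - <<'E'
from h import *
def pick(c,n,ref):
    M=np.load(f"m_{c}_{n}.npy");
    ds=[np.linalg.norm(np.argwhere(m).mean(0)[::-1]-ref[c]) for m in M]; return M[int(np.argmin(ds))].astype(float)
R={"green_box":((.58,.067),(246,145),(233,231)),"white_box":((.53,.247),(173,163),(294,264)),"yellow_box":((.35,.298),(149,235),(352,233)),
"blue_jar":((.453,.388),(114,193),(359,279)),"white_jar":((.4,.184),(196,216),(309,216)),"red_jar":((.455,.052),(251,195),(261,199))}
for n,(p,a,b) in R.items():
  ref={"top":a,"scene":b}
  for c in ref:
    m=pick(c,n,ref); 
    if 'box' in n:
      best=min((fit(m,c,boxpts,[*p,t],[.006,.006,.2]) for t in np.radians([0,45,90,135])),key=lambda r:r[1])
      print(n,c,np.round(best[0][:2],4),round(np.degrees(best[0][2])%180,1),best[1:])
    else:
      best=fit(m,c,jarpts,list(p),[.006,.006]); print(n,c,np.round(best[0],4),best[1:])
# key direction from top pic
k={"green":((612,55),(633,83)),"white":((398,115),(386,147)),"yellow":((269,386),(305,396))}
for n,(a,b) in k.items():
  q=[np.array(v)/3.4+[60,120] for v in(a,b)]
  A=back(q[0],.041,"top")[0];B=back(q[1],.034,"top")[0]; print(n,A[:2],B[:2],np.degrees(np.arctan2(*(A-B)[1::-1])))
# tray parts
for n,z in (("green_pad",.008),("blue_cup",.012),("white_cup",.012),("tray",.008)):
  for c in("top","scene"):
    m=np.load(f"m_{c}_{n}.npy")[0].astype(np.uint8)
    cn=max(cv2.findContours(m,0,cv2.CHAIN_APPROX_NONE)[0],key=len)[:,0]
    w=back(cn,z,c)[:,:2]; r=cv2.minAreaRect((w*1000).astype(np.float32)); print(n,c,r)
E
```

```text
green_box top [0.5784 0.0656] 38.5 (np.float64(33.305882352941175), np.float64(552.0))
green_box scene [0.5797 0.0678] 39.8 (np.float64(42.45098039215686), np.float64(471.0))
white_box top [0.5272 0.2437] 154.1 (np.float64(28.447058823529414), np.float64(580.0))
white_box scene [0.5307 0.246 ] 154.8 (np.float64(52.22745098039215), np.float64(580.0))
yellow_box top [0.3497 0.2953] 76.9 (np.float64(42.10588235294117), np.float64(650.0))
yellow_box scene [0.3523 0.2954] 77.0 (np.float64(38.19607843137254), np.float64(565.0))
blue_jar top [0.4522 0.3801] (np.float64(126.21960784313725), np.float64(263.0))
blue_jar scene [0.4532 0.3842] (np.float64(54.43529411764706), np.float64(394.0))
white_jar top [0.399  0.1819] (np.float64(56.89019607843137), np.float64(247.0))
white_jar scene [0.4019 0.1832] (np.float64(47.11764705882352), np.float64(307.0))
red_jar top [0.4517 0.0515] (np.float64(20.650980392156864), np.float64(248.0))
red_jar scene [0.4561 0.0536] (np.float64(43.121568627450976), np.float64(287.0))
green [0.59523808 0.08098981] [0.57671743 0.06555931] 39.799401651916796
white [0.5
[... 345 characters left out ...]
1), 36.686649322509766)
blue_cup top ((488.5982971191406, -259.2080078125), (67.88711547851562, 71.70960235595703), 1.337972640991211)
blue_cup scene ((492.89556884765625, -256.2158203125), (67.52967071533203, 73.2123031616211), 46.254817962646484)
white_cup top ((549.323486328125, -172.920166015625), (68.29703521728516, 71.34523010253906), 1.513478398323059)
white_cup scene ((553.275390625, -172.4993896484375), (72.98969268798828, 66.1679916381836), 50.58848571777344)
tray top ((488.6463623046875, -259.0442199707031), (379.9090576171875, 130.02874755859375), 53.65874481201172)
tray scene ((488.97369384765625, -259.7655029296875), (385.40167236328125, 131.64808654785156), 53.480838775634766)
```

```bash
cat >> h.py <<'E'
from scipy.spatial.transform import Rotation as Ro
def plan(*wps):
    o=manip.get_obs();R=np.array(o['ee_rot']);p=np.array(o['eef_pos']);print('t',round(o['time'],2),'p',p.round(4),'phi',round(np.degrees(np.arctan2(R[1,0],R[0,0])),2),'F',o['contact_force'].round(1),'op',round(o['opening'],3))
    for x,y,z,ph in wps:
        a=np.radians(ph);c,s=np.cos(a),np.sin(a);T=np.array([[c,s,0],[s,-c,0],[0,0,-1.]])
        d=R.T@(np.array([x,y,z])-p)*1000; r=np.degrees(Ro.from_matrix(R.T@T).as_rotvec())
        print([*d.round(1).tolist(),*r.round(2).tolist()], 'rows>=',max(np.linalg.norm(d)/62.5,np.linalg.norm(r)/10.7).round(1),'j6',round(np.degrees(np.arctan2(y,x))+90-ph,1))
E
python3 - <<'E'
from h import *
plan((.579,.0667,.2,39.2),(.579,.0667,.09,39.2))
E
```

```text
t 2.2 p [ 0.2217 -0.5305  0.2387] phi 22.68 F [0.1 0.2 0.8] op 1.0
[559.9, -413.3, 38.7, -0.0, -0.0, -16.52] rows>= 11.2 j6 57.4
[559.9, -413.3, 148.7, -0.0, -0.0, -16.52] rows>= 11.4 j6 57.4
```

servo_tool(moves=[560,-413,39,0,0,-16.5,560,-413,39,0,0,-16.5,560,-413,39,0,0,-16.5,560,-413,39,0,0,-16.5,560,-413,39,0,0,-16.5,560,-413,39,0,0,-16.5,560,-413,39,0,0,-16.5,560,-413,39,0,0,-16.5,560,-413,39,0,0,-16.5,560,-413,39,0,0,-16.5], jaw=-1)

```text
time: 3.45
eef_pos: [0.5433, 0.0068, 0.204]
ee_rot: [[0.775, 0.632, 0.001], [0.632, -0.775, -0.0], [0.001, 0.001, -1.0]]
contact_force: [0.9, -1.1, 1.1]
opening: 1.0
```

```bash
python3 - <<'E'
from h import *
plan((.579,.0667,.09,39.2))
E
```

```text
t 3.45 p [0.5433 0.0068 0.204 ] phi 39.18 F [ 0.9 -1.1  1.1] op 1.0
[65.5, -24.0, 114.0, 0.05, -0.03, -0.02] rows>= 2.1 j6 57.4
```

servo_tool(moves=[52,-20,60,0,0,0,52,-20,100,0,0,0,52,-20,100,0,0,0,52,-20,100,0,0,0])

```text
time: 3.95
eef_pos: [0.5707, 0.0526, 0.1053]
ee_rot: [[0.775, 0.632, 0.001], [0.632, -0.775, -0.0], [0.001, 0.001, -1.0]]
contact_force: [1.3, -0.7, 0.3]
opening: 1.002
```

```bash
python3 - <<'E'
from h import *
plan((.579,.0667,.01,39.2))
im=manip.camera("scene"); cv2.imwrite("pics/s1.png",cv2.cvtColor(im,cv2.COLOR_RGB2BGR))
E
```

```text
t 3.95 p [0.5707 0.0526 0.1053] phi 39.16 F [ 1.3 -0.7  0.3] op 1.002
[15.2, -5.8, 95.3, 0.07, -0.05, -0.04] rows>= 1.5 j6 57.4
```

servo_tool(moves=[15,-6,35,0,0,0,15,-6,65,0,0,0,15,-6,95,0,0,0,15,-6,95,0,0,0,15,-6,95,0,0,0])

```text
time: 4.62
eef_pos: [0.5798, 0.0666, 0.0114]
ee_rot: [[0.776, 0.631, 0.004], [0.631, -0.776, -0.0], [0.003, 0.003, -1.0]]
contact_force: [0.6, -0.8, -0.0]
opening: 0.997
```

```bash
python3 - <<'E'
from h import *
plan((.579,.0667,.01,39.2))
im=manip.camera("scene"); cv2.imwrite("pics/s2.png",cv2.resize(cv2.cvtColor(im,cv2.COLOR_RGB2BGR)[150:300,140:340],None,fx=4,fy=4,interpolation=cv2.INTER_CUBIC))
E
```

```text
t 4.62 p [0.5798 0.0666 0.0114] phi 39.13 F [ 0.6 -0.8 -0. ] op 0.997
[-0.5, -0.6, 1.4, 0.16, -0.16, -0.07] rows>= 0.0 j6 57.4
```

View pics/s2.png

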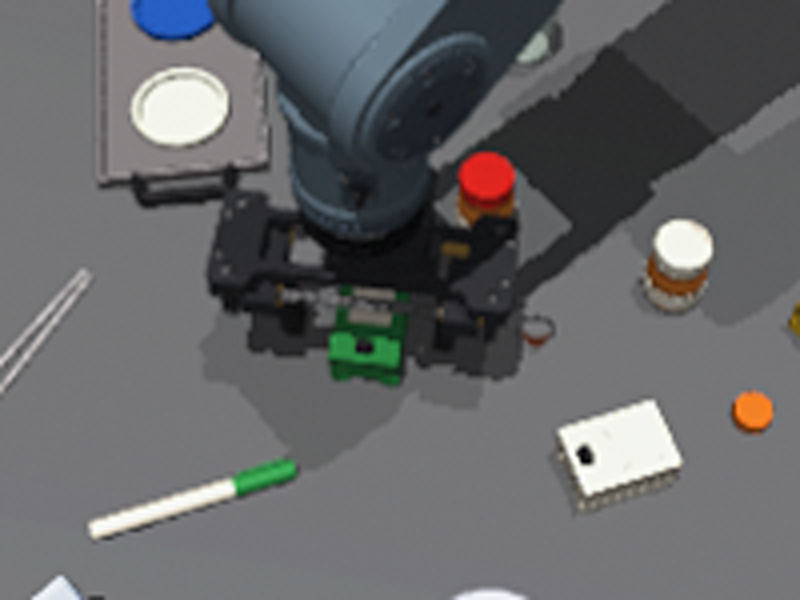

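servo_tool(moves=[0,0,1,0,0,0,0,0,1,0,0,0,0,0,1,0,0,0,0,0,1,0,0,0,0,0,1,0,0,0,0,0,1,0,0,0], jaw=1)

```text
time: 5.42
eef_pos: [0.5778, 0.0673, 0.0077]
ee_rot: [[0.775, 0.632, -0.0], [0.632, -0.775, -0.0], [-0.0, 0.0, -1.0]]
contact_force: [0.4, 0.2, 0.9]
opening: 0.519
```

```bash
python3 - <<'E'
from h import *
plan((.579,.0667,.13,39.2),(.428,-.3422,.13,-36.2))
E
```

```text
t 5.42 p [0.5778 0.0673 0.0077] phi 39.18 F [0.4 0.2 0.9] op 0.519
[0.5, 1.2, -122.3, 0.0, 0.0, -0.02] rows>= 2.0 j6 57.4
[-374.8, 222.8, -122.3, 0.0, 0.0, 75.38] rows>= 7.2 j6 87.6
```

servo_tool(moves=[0,1,-40,0,0,0,0,1,-90,0,0,0,-40,25,-122,0,0,10,-90,54,-122,0,0,20,-140,84,-122,0,0,30,-190,113,-122,0,0,40,-240,143,-122,0,0,50,-290,172,-122,0,0,60,-335,199,-122,0,0,69,-375,223,-122,0,0,75.4])

```text
time: 6.68
eef_pos: [0.4268, -0.344, 0.1295]
ee_rot: [[0.804, -0.595, -0.0], [-0.595, -0.804, 0.0], [-0.0, -0.0, -1.0]]
contact_force: [0.5, -0.8, -1.5]
opening: 0.521
```

servo_tool(moves=[0,0,0,0,0,0,0,0,0,0,0,0,0,0,0,0,0,0])

```text
time: 7.05
eef_pos: [0.4283, -0.341, 0.1294]
ee_rot: [[0.808, -0.589, -0.0], [-0.589, -0.808, 0.001], [-0.001, -0.001, -1.0]]
contact_force: [1.1, -0.4, -1.3]
opening: 0.515
```

```bash
python3 - <<'E'
from h import *
plan((.428,-.3422,.05,-36.2),(.428,-.3422,.0165,-36.2))
for c in ("top","scene"):
  im=manip.camera(c); cv2.imwrite(f"pics/{c}3.png",cv2.cvtColor(im,cv2.COLOR_RGB2BGR))
a=cv2.imread("pics/top3.png")[100:290,260:460];b=cv2.imread("pics/scene3.png")[60:250,100:300]
cv2.imwrite("pics/c3.png",cv2.resize(np.hstack([a,b]),None,fx=2,fy=2,interpolation=cv2.INTER_CUBIC))
E
```

```text
t 7.05 p [ 0.4283 -0.341   0.1294] phi -36.1 F [ 1.1 -0.4 -1.3] op 0.515
[0.5, 1.2, 79.4, -0.03, 0.05, 0.1] rows>= 1.3 j6 87.6
[0.6, 1.2, 112.9, -0.03, 0.05, 0.1] rows>= 1.8 j6 87.6
```

View pics/c3.png

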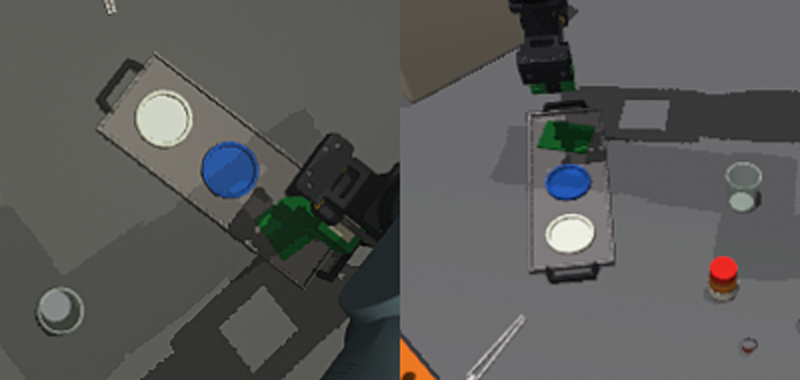

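servo_tool(moves=[0,1,45,0,0,0,0,1,85,0,0,0,0,1,105,0,0,0,0,1,110,0,0,0,0,1,110,0,0,0,0,1,110,0,0,0])

```text
time: 7.9
eef_pos: [0.4282, -0.3439, 0.021]
ee_rot: [[0.807, -0.591, 0.001], [-0.591, -0.807, -0.002], [0.002, 0.001, -1.0]]
contact_force: [-0.5, -1.3, -0.9]
opening: 0.522
```

```bash
python3 - <<'E'
from h import *
plan((.428,-.3422,.0155,-36.2))
for c in ("top","scene"):
  im=manip.camera(c); cv2.imwrite(f"pics/{c}4.png",cv2.cvtColor(im,cv2.COLOR_RGB2BGR))
a=cv2.imread("pics/top4.png")[130:280,330:480];b=cv2.imread("pics/scene4.png")[60:210,110:260]
cv2.imwrite("pics/c4.png",cv2.resize(np.hstack([a,b]),None,fx=2.6,fy=2.6,interpolation=cv2.INTER_CUBIC))
E
```

```text
t 7.9 p [ 0.4282 -0.3439  0.021 ] phi -36.2 F [-0.5 -1.3 -0.9] op 0.522
[-1.2, -1.3, 5.5, 0.03, -0.13, 0.0] rows>= 0.1 j6 87.6
```

View pics/c4.png

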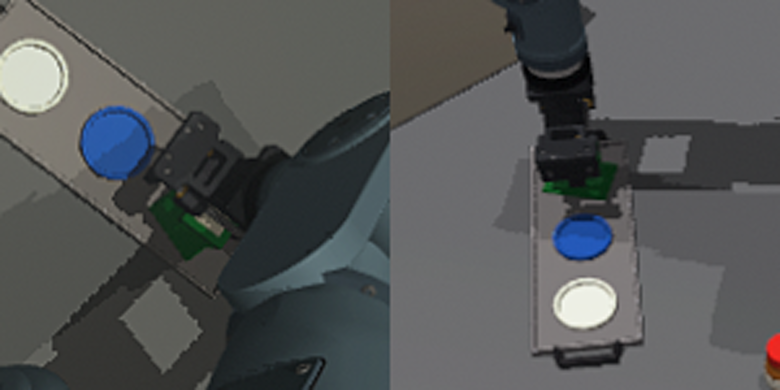

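```bash
cat >> h.py <<'E'
def avg(n=6):
    ps=[]
    for i in range(n):
        manip.camera("top"); ps.append(manip.get_obs()['eef_pos'])
    ps=np.array(ps);print('avg',ps.mean(0).round(4),'sd',ps.std(0).round(4))
E
python3 - <<'E'
from h import *
avg(6)
E
```

```text
avg [ 0.4276 -0.3436  0.0203] sd [0.0001 0.0001 0.0003]
```

servo_tool(moves=[0,-1,2,0,0,0,0,-1,4,0,0,0,0,-1,5,0,0,0,0,-1,5,0,0,0])

```text
time: 8.8
eef_pos: [0.428, -0.3423, 0.0157]
ee_rot: [[0.807, -0.591, -0.0], [-0.591, -0.807, 0.0], [-0.001, -0.0, -1.0]]
contact_force: [-3.8, 4.2, 11.2]
opening: 0.521
```

```bash
python3 - <<'E'
from h import *
avg(3);plan((.428,-.3422,.0155,-36.2))
E
```

```text
avg [ 0.428  -0.3424  0.0157] sd [0. 0. 0.]
t 8.95 p [ 0.428  -0.3424  0.0157] phi -36.21 F [-3.2  4.  10.2] op 0.52
[-0.1, -0.1, 0.2, -0.0, 0.03, -0.01] rows>= 0.0 j6 87.6
```

servo_tool(moves=[0,0,-1,0,0,0,0,0,-1,0,0,0,0,0,-1,0,0,0,0,0,-1,0,0,0,0,0,-30,0,0,0,0,0,-70,0,0,0,0,0,-110,0,0,0], jaw=-0.4)

```text
time: 9.82
eef_pos: [0.4278, -0.3422, 0.1256]
ee_rot: [[0.807, -0.591, -0.0], [-0.591, -0.807, 0.001], [-0.001, -0.0, -1.0]]
contact_force: [0.6, -1.4, -0.5]
opening: 0.701
```

```bash
python3 - <<'E'
from h import *
plan((.529,.245,.13,-25.5))
E
```

```text
t 9.82 p [ 0.4278 -0.3422  0.1256] phi -36.23 F [ 0.6 -1.4 -0.5] op 0.701
[-265.4, -533.5, -4.1, -0.02, 0.04, -10.73] rows>= 9.5 j6 140.4
```

servo_tool(moves=[-27,-54,-4,0,0,-2,-54,-108,-4,0,0,-4,-81,-162,-4,0,0,-5,-108,-216,-4,0,0,-6,-135,-270,-4,0,0,-7,-162,-324,-4,0,0,-8,-189,-378,-4,0,0,-9,-216,-432,-4,0,0,-10,-243,-486,-4,0,0,-10.7,-265,-533,-4,0,0,-10.7], jaw=-1)

```text
time: 11.08
eef_pos: [0.5291, 0.2465, 0.1287]
ee_rot: [[0.903, -0.43, 0.0], [-0.43, -0.903, 0.0], [0.0, -0.0, -1.0]]
contact_force: [0.9, -0.6, 0.3]
opening: 1.003
```

servo_tool(moves=[0,0,10,0,0,0,0,0,10,0,0,0,0,0,10,0,0,0,0,0,10,0,0,0])

```text
time: 11.58
eef_pos: [0.5295, 0.2429, 0.1191]
ee_rot: [[0.902, -0.433, 0.0], [-0.433, -0.902, 0.0], [0.0, -0.0, -1.0]]
contact_force: [0.3, -0.3, -0.0]
opening: 1.0
```

```bash
python3 - <<'E'
from h import *
plan((.529,.245,.01,-25.5))
for c in ("top","scene"):
  im=manip.camera(c); cv2.imwrite(f"pics/{c}5.png",cv2.cvtColor(im,cv2.COLOR_RGB2BGR))
m=manip.outline_of("green_box","top")
for n in ("green_box","white_box"):
 for c in("top","scene"):
  for d in manip.outline_of(n,c):
    print(n,c,np.argwhere(d['pixels']).mean(0)[::-1].round(),d['pixels'].sum(),round(d['conf'],2))
    if n=="green_box" and d['conf']>.5:
      r=fit(d['pixels'].astype(float),c,lambda x,y,a:boxpts(x,y,a,.008),[.428,-.342,np.radians(-36)],[.005,.005,.1]);print(r[0],np.degrees(r[0][2]),r[1:])
a=cv2.imread("pics/top5.png")[130:280,330:480];b=cv2.imread("pics/scene5.png")[100:200,130:230]
cv2.imwrite("pics/c5.png",np.hstack([cv2.resize(a,(400,400),interpolation=2),cv2.resize(b,(400,400),interpolation=2)]))
E
```

```text
t 11.57 p [0.5295 0.2429 0.1191] phi -25.63 F [ 0.3 -0.3 -0. ] op 1.0
[-1.4, -1.7, 109.1, -0.01, -0.02, -0.13] rows>= 1.7 j6 140.4
green_box top [411. 209.] 644 0.89
[ 0.4297285  -0.34488632 -0.60304687] -34.552040579913324 (np.float64(45.87843137254902), np.float64(644.0))
green_box scene [181. 124.] 358 0.69
[ 0.43143323 -0.34529388 -0.6211937 ] -35.59177742946092 (np.float64(30.549019607843135), np.float64(358.0))
white_box top [176. 160.] 92 0.54
white_box top [397. 213.] 172 0.31
white_box scene [291. 265.] 434 0.71
```

View pics/c5.png

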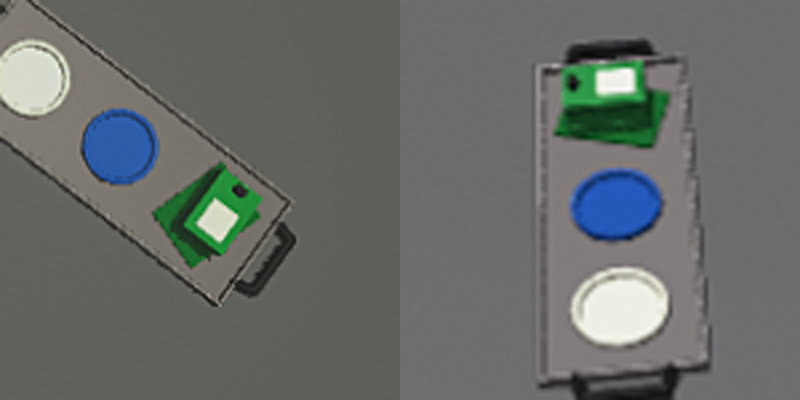

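View pics/scene5.png

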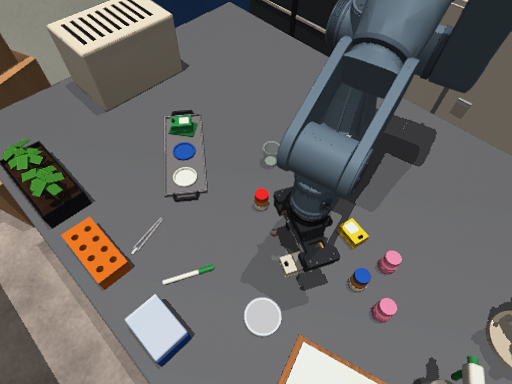

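```bash
python3 - <<'E'
from h import *
def padpts(x,y,a):
    c,s=np.cos(a),np.sin(a);return np.array([[x+c*u-s*v,y+s*u+c*v,w] for u in(-.042,.042) for v in(-.032,.032) for w in(.005,.008)])
def cyl(x,y):
    t=np.linspace(0,6.28,60);return np.array([[x+.036*np.cos(q),y+.036*np.sin(q),w] for q in t for w in (.005,.014)])
for c in("top","scene"):
  m=np.load(f"m_{c}_green_pad.npy")[0].astype(float)
  r=fit(m,c,padpts,[.428,-.342,np.radians(-54)],[.005,.005,.1]);print(c,r[0][:2].round(4),np.degrees(r[0][2]),r[1:])
  # colour-based pad mask
  im=cv2.cvtColor(cv2.imread(f"pics/{c}0.png"),cv2.COLOR_BGR2HSV);g=((im[...,0]>45)&(im[...,0]<80)&(im[...,1]>120)&(im[...,2]>40)).astype(np.uint8)
  n,l,s,ce=cv2.connectedComponentsWithStats(g)
  q=proj([.428,-.342,.008],c)[0].round().astype(int);m2=(l==l[q[1],q[0]]).astype(float)
  r=fit(m2,c,padpts,[.428,-.342,np.radians(-54)],[.005,.005,.1]);print(c,'hsv',r[0][:2].round(4),np.degrees(r[0][2]),r[1:])
  for n,p in(("blue_cup",[.49,-.2575]),("white_cup",[.552,-.173])):
    r=fit(np.load(f"m_{c}_{n}.npy")[0].astype(float),c,cyl,p,[.005,.005]);print(c,n,r[0].round(4),r[1:])
  # placed box colour mask incl label/key via convex hull of lid? current picture
  print()
a=[cv2.resize(cv2.imread(f"pics/{c}0.png")[y:y+64,x:x+64],(390,390),interpolation=2) for c,x,y in(("top",375,178),("scene",152,96))]
cv2.imwrite("pics/c6.png",np.hstack(a))
plan((.4305,-.345,.13,-35.2),(.4305,-.345,.016,-35.2))
E
```

```text
top [ 0.4271 -0.3431] -54.52949613847312 (np.float64(36.08235294117647), np.float64(840.0))
top hsv [ 0.426  -0.3441] -53.748666975699024 (np.float64(53.52941176470588), np.float64(808.0))
top blue_cup [ 0.4885 -0.2592] (np.float64(37.42745098039216), np.float64(649.0))
top white_cup [ 0.5505 -0.1739] (np.float64(29.529411764705888), np.float64(654.0))

scene [ 0.4276 -0.3438] -51.73433323854925 (np.float64(29.215686274509807), np.float64(359.0))
scene hsv [ 0.4278 -0.3421] -53.34376217041102 (np.float64(42.2313725490196), np.float64(333.0))
scene blue_cup [ 0.4904 -0.2604] (np.float64(41.31372549019608), np.float64(317.0))
scene white_cup [ 0.5516 -0.1736] (np.float64(45.32549019607843), np.float64(365.0))

t 11.93 p [0.5292 0.244  0.1189] phi -25.54 F [-0.6  0.3  0.6] op 1.0
[164.8, 574.0, -11.2, -0.01, -0.0, 9.66] rows>= 9.6 j6 86.5
[164.8, 574.0, 102.8, -0.01, -0.0, 9.66] rows>= 9.7 j6 86.5
```

View pics/c6.png

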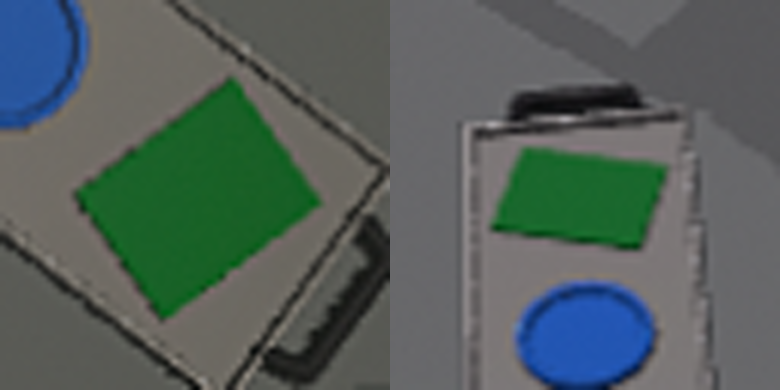

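servo_tool(moves=[16,57,-11,0,0,1,32,114,-11,0,0,2,48,171,-11,0,0,3,65,228,-11,0,0,4,82,285,-11,0,0,5,98,342,-11,0,0,6,115,400,-11,0,0,7,131,457,-11,0,0,8,147,515,-11,0,0,9,165,574,-11,0,0,9.7], jaw=-0.4)

```text
time: 13.18
eef_pos: [0.4302, -0.3469, 0.13]
ee_rot: [[0.817, -0.577, 0.0], [-0.577, -0.817, -0.0], [0.001, -0.0, -1.0]]
contact_force: [0.8, 0.7, -0.7]
opening: 0.696
```

servo_tool(moves=[0,0,30,0,0,0,0,0,60,0,0,0,0,0,60,0,0,0,0,0,60,0,0,0,0,0,60,0,0,0])

```text
time: 13.8
eef_pos: [0.4316, -0.3456, 0.0713]
ee_rot: [[0.817, -0.576, 0.002], [-0.576, -0.817, -0.002], [0.003, 0.001, -1.0]]
contact_force: [0.3, -0.2, -1.4]
opening: 0.702
```

```bash
python3 - <<'E'
from h import *
avg(2)
plan((.4303,-.345,.0165,-35.2))
E
```

```text
avg [ 0.4315 -0.3455  0.0711] sd [0.0001 0.0001 0.0001]
t 13.9 p [ 0.4314 -0.3455  0.071 ] phi -35.2 F [ 0.3 -0.3 -0.1] op 0.697
[-1.3, 0.2, 54.5, 0.04, -0.12, 0.0] rows>= 0.9 j6 86.5
```

servo_tool(moves=[-1,0,30,0,0,0,-1,0,54,0,0,0,-1,0,54,0,0,0,-1,0,54,0,0,0])

```text
time: 14.4
eef_pos: [0.4305, -0.345, 0.0169]
ee_rot: [[0.817, -0.577, 0.001], [-0.577, -0.817, -0.001], [0.002, 0.0, -1.0]]
contact_force: [-0.4, -0.3, -0.2]
opening: 0.699
```

servo_tool(moves=[0,0,0,0,0,0,0,0,0,0,0,0,0,0,0,0,0,0,0,0,0,0,0,0], jaw=1)

```text
time: 14.9
eef_pos: [0.4305, -0.3449, 0.0168]
ee_rot: [[0.817, -0.577, 0.001], [-0.577, -0.817, -0.001], [0.002, 0.0, -1.0]]
contact_force: [-0.5, 1.8, 5.9]
opening: 0.523
```

```bash
python3 - <<'E'
from h import *
plan((.4272,-.343,.035,-53.7))
E
```

```text
t 14.9 p [ 0.4305 -0.3449  0.0168] phi -35.22 F [-0.5  1.8  5.9] op 0.523
[-3.8, 0.3, -18.2, 0.0, -0.1, 18.48] rows>= 1.7 j6 104.9
```

servo_tool(moves=[0,0,-18,0,0,0,-4,0,-18,0,0,9,-4,0,-18,0,0,18.5,-4,0,-18,0,0,18.5,-4,0,-18,0,0,18.5,-4,0,-18,0,0,18.5])

```text
time: 15.65
eef_pos: [0.4267, -0.3421, 0.0339]
ee_rot: [[0.593, -0.805, 0.0], [-0.805, -0.593, -0.0], [0.0, -0.0, -1.0]]
contact_force: [-0.1, 0.4, -1.2]
opening: 0.517
```

```bash
python3 - <<'E'
from h import *
avg(3)
plan((.4272,-.343,.0165,-53.7))
E
```

```text
avg [ 0.4267 -0.3421  0.0338] sd [0. 0. 0.]
t 15.8 p [ 0.4267 -0.3421  0.0337] phi -53.68 F [ 0.2  0.4 -1.4] op 0.515
[1.1, 0.1, 17.2, -0.0, 0.01, 0.02] rows>= 0.3 j6 104.9
```

servo_tool(moves=[1,0,10,0,0,0,1,0,15,0,0,0,1,0,17.2,0,0,0,1,0,17.2,0,0,0])

```text
time: 16.3
eef_pos: [0.4268, -0.3424, 0.0168]
ee_rot: [[0.592, -0.806, -0.001], [-0.806, -0.592, 0.001], [-0.002, 0.0, -1.0]]
contact_force: [-3.6, 3.3, 7.7]
opening: 0.52
```

servo_tool(moves=[0,0,0,0,0,0,0,0,0,0,0,0,0,0,0,0,0,0,0,0,-40,0,0,0,0,0,-90,0,0,0,0,0,-115,0,0,0], jaw=-0.4)

```text
time: 17.05
eef_pos: [0.4282, -0.3439, 0.1343]
ee_rot: [[0.592, -0.806, 0.002], [-0.806, -0.592, -0.003], [0.004, -0.0, -1.0]]
contact_force: [-0.3, 0.3, -0.5]
opening: 0.701
```

```bash
python3 - <<'E'
from h import *
plan((.529,.245,.12,-25.5))
E
```

```text
t 17.05 p [ 0.4282 -0.3439  0.1343] phi -53.72 F [-0.3  0.3 -0.5] op 0.701
[-415.1, -429.8, 12.9, 0.04, -0.21, -28.22] rows>= 9.6 j6 140.4
```

servo_tool(moves=[-41,-43,6,0,0,-3,-82,-86,8,0,0,-6,-124,-129,10,0,0,-9,-166,-172,13,0,0,-12,-208,-215,13,0,0,-15,-250,-258,13,0,0,-18,-291,-301,13,0,0,-21,-332,-344,13,0,0,-24,-374,-387,13,0,0,-27,-415,-430,13,0,0,-28.2], jaw=-1)

```text
time: 18.3
eef_pos: [0.5285, 0.2482, 0.1186]
ee_rot: [[0.903, -0.43, 0.001], [-0.43, -0.903, 0.0], [0.0, -0.0, -1.0]]
contact_force: [1.1, -0.7, 0.4]
opening: 0.997
```

servo_tool(moves=[0,0,0,0,0,0,0,0,30,0,0,0,0,0,50,0,0,0,0,0,50,0,0,0])

```text
time: 18.8
eef_pos: [0.5267, 0.2449, 0.0665]
ee_rot: [[0.902, -0.432, -0.004], [-0.432, -0.902, -0.001], [-0.003, 0.003, -1.0]]
contact_force: [-0.0, -0.0, 0.4]
opening: 1.004
```

```bash
python3 - <<'E'
from h import *
avg(1);plan((.529,.245,.01,-25.5))
for c in ("top","scene"):
  im=manip.camera(c); cv2.imwrite(f"pics/{c}7.png",cv2.cvtColor(im,cv2.COLOR_RGB2BGR))
for c in("top","scene"):
  for d in manip.outline_of("green_box",c):
    if d['conf']>.5:
      r=fit(d['pixels'].astype(float),c,lambda x,y,a:boxpts(x,y,a,.008),[.428,-.342,np.radians(-54)],[.005,.005,.1]);print(c,r[0],np.degrees(r[0][2]),r[1:],d['conf'])
a=cv2.imread("pics/top7.png")[160:250,360:450];b=cv2.imread("pics/scene7.png")[90:160,150:220]
cv2.imwrite("pics/c7.png",np.hstack([cv2.resize(a,(400,400),interpolation=2),cv2.resize(b,(400,400),interpolation=2)]))
E
```

```text
avg [0.5278 0.2453 0.0678] sd [0. 0. 0.]
t 18.85 p [0.5278 0.2453 0.0678] phi -25.58 F [0.5 0.5 0.3] op 1.0
[1.3, -0.3, 57.8, 0.07, 0.09, -0.08] rows>= 0.9 j6 140.4
scene [ 0.42674271 -0.34357394 -0.99544681] -57.03490115930762 (np.float64(33.54509803921569), np.float64(375.0)) 0.66
```

View pics/c7.png

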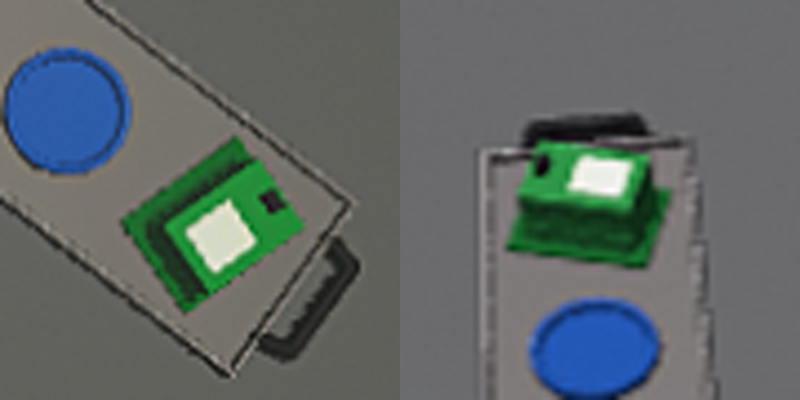

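```bash
python3 - <<'E'
from h import *
def lid(x,y,a,z=.042):
    c,s=np.cos(a),np.sin(a);return np.array([[x+c*u-s*v,y+s*u+c*v,z] for u in(-.033,.033) for v in(-.023,.023)])
for c,(x0,y0,x1,y1) in(("top",(385,185,435,235)),("scene",(165,105,205,145))):
  im=cv2.imread(f"pics/{c}7.png");h=cv2.cvtColor(im,cv2.COLOR_BGR2HSV)
  g=((h[...,0]>45)&(h[...,0]<80)&(h[...,1]>100)&(h[...,2]>118))
  m=np.zeros_like(g,np.uint8);m[y0:y1,x0:x1]=g[y0:y1,x0:x1]
  n,l,s,_=cv2.connectedComponentsWithStats(m);m=(l==1+np.argmax(s[1:,4])).astype(np.uint8)
  hu=cv2.convexHull(cv2.findContours(m,0,1)[0][0] if len(cv2.findContours(m,0,1)[0])==1 else np.vstack(cv2.findContours(m,0,1)[0]))
  mm=np.zeros_like(m);cv2.fillConvexPoly(mm,hu,1)
  r=fit(mm.astype(float),c,lid,[.428,-.342,np.radians(-54)],[.005,.005,.1]);print(c,r[0][:2].round(4),np.degrees(r[0][2]).round(1),r[1:],s[1:,4].max())
E
```

```text
top [ 0.4251 -0.3419] -54.5 (np.float64(24.188235294117646), np.float64(503.0)) 296
scene [ 0.4272 -0.3404] -55.0 (np.float64(14.988235294117647), np.float64(210.0)) 110
```

servo_tool(moves=[1,0,30,0,0,0,1,0,58,0,0,0,1,0,58,0,0,0,1,0,58,0,0,0])

```text
time: 19.55
eef_pos: [0.5302, 0.2459, 0.0118]
ee_rot: [[0.902, -0.431, 0.002], [-0.431, -0.902, 0.0], [0.001, -0.001, -1.0]]
contact_force: [-0.2, -0.2, 0.8]
opening: 0.999
```

servo_tool(moves=[0,0,0,0,0,0,0,0,0,0,0,0,0,0,0,0,0,0,0,0,0,0,0,0,0,0,0,0,0,0], jaw=1)

```text
time: 20.18
eef_pos: [0.5293, 0.2457, 0.0106]
ee_rot: [[0.902, -0.431, -0.0], [-0.431, -0.902, -0.0], [0.0, 0.0, -1.0]]
contact_force: [-0.0, -0.7, 1.1]
opening: 0.521
```

```bash
python3 - <<'E'
from h import *
plan((.529,.245,.12,-25.5),(.4272,-.343,.13,-53.7))
E
```

```text
t 20.18 p [0.5293 0.2457 0.0106] phi -25.52 F [-0.  -0.7  1.1] op 0.521
[0.0, 0.7, -109.4, 0.0, -0.0, -0.02] rows>= 1.7 j6 140.4
[161.5, 575.2, -119.3, 0.0, -0.0, 28.18] rows>= 9.7 j6 104.9
```

servo_tool(moves=[0,0,-55,0,0,0,0,0,-110,0,0,0,16,57,-119,0,0,3,32,115,-119,0,0,6,48,172,-119,0,0,9,64,230,-119,0,0,12,81,288,-119,0,0,15,97,345,-119,0,0,113,402,-119,0,0,18,0])

```text
time: 21.3
eef_pos: [0.5204, -0.0897, 0.1177]
ee_rot: [[0.717, -0.691, 0.093], [-0.688, -0.723, -0.067], [0.114, -0.016, -0.993]]
contact_force: [1.5, 0.7, -2.5]
opening: 0.514
```

My last call had a slipped digit (a zero missing from a row), so the tool tilted by about 7°. The box is still held in free air, and I'm levelling it now.

servo_tool(moves=[0,0,0,0,0,0,0,0,0,0,0,0])

```text
time: 21.55
eef_pos: [0.5197, -0.0754, 0.116]
ee_rot: [[0.733, -0.675, 0.088], [-0.672, -0.738, -0.06], [0.105, -0.015, -0.994]]
contact_force: [-0.1, 0.4, -1.0]
opening: 0.521
```

```bash
python3 - <<'E'
from h import *
plan((.51,-.0897,.13,-45),(.4267,-.3425,.13,-53.9))
E
```

```text
t 21.55 p [ 0.5197 -0.0754  0.116 ] phi -42.52 F [-0.1  0.4 -1. ] op 0.521
[4.0, 16.9, -13.9, -1.0, -6.03, 2.52] rows>= 0.6 j6 125.0
[112.9, 259.7, -6.1, -1.47, -5.94, 11.41] rows>= 4.5 j6 105.1
```

servo_tool(moves=[4,17,-14,-1,-6,2.5,31,78,-12,-1.1,-6,5,58,139,-10,-1.3,-6,7.5,85,200,-8,-1.4,-6,10,113,260,-6,-1.5,-5.9,11.4,113,260,-6,-1.5,-5.9,11.4,113,260,-6,-1.5,-5.9,11.4,113,260,-6,-1.5,-5.9,11.4])

```text
time: 22.55
eef_pos: [0.4276, -0.3413, 0.1301]
ee_rot: [[0.591, -0.807, 0.001], [-0.807, -0.591, -0.0], [0.001, -0.001, -1.0]]
contact_force: [0.1, 0.6, -1.7]
opening: 0.522
```

```bash
python3 - <<'E'
from h import *
avg(4)
plan((.4267,-.3425,.13,-53.9),(.4267,-.3425,.065,-53.9))
for c in ("top","scene"):
  im=manip.camera(c); cv2.imwrite(f"pics/{c}8.png",cv2.cvtColor(im,cv2.COLOR_RGB2BGR))
a=cv2.imread("pics/top8.png")[140:270,340:470];b=cv2.imread("pics/scene8.png")[50:150,120:220]
cv2.imwrite("pics/c8.png",np.hstack([cv2.resize(a,(400,400),interpolation=2),cv2.resize(b,(400,400),interpolation=2)]))
E
```

```text
avg [ 0.4278 -0.3415  0.1303] sd [0.     0.0003 0.0001]
t 22.75 p [ 0.4278 -0.3419  0.1304] phi -53.79 F [ 0.3  0.2 -1.1] op 0.52
[-0.1, 1.2, 0.4, -0.04, -0.12, 0.11] rows>= 0.0 j6 105.1
[-0.3, 1.3, 65.4, -0.04, -0.12, 0.11] rows>= 1.0 j6 105.1
```

View pics/c8.png

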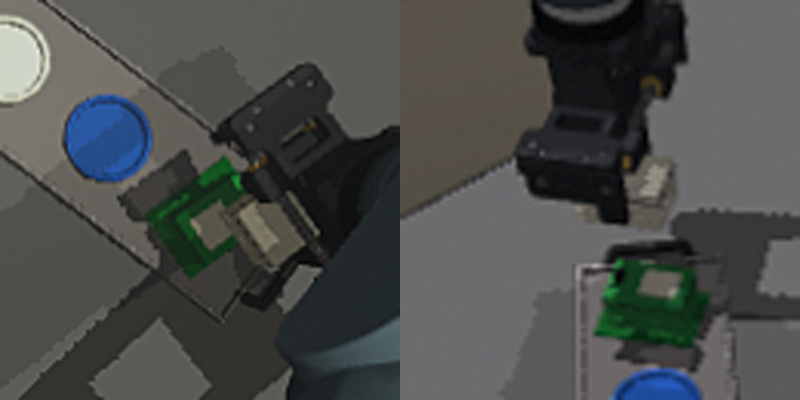

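servo_tool(moves=[0,1,40,0,0,0,0,1,66,0,0,0,0,1,66,0,0,0,0,1,66,0,0,0,0,1,66,0,0,0])

```text
time: 23.48
eef_pos: [0.4273, -0.3448, 0.0659]
ee_rot: [[0.589, -0.808, 0.004], [-0.808, -0.589, -0.004], [0.005, -0.001, -1.0]]
contact_force: [0.8, 0.1, -0.4]
opening: 0.516
```

```bash
python3 - <<'E'
from h import *
avg(3)
plan((.4267,-.3425,.0526,-53.9))
for c in ("top","scene"):
  im=manip.camera(c); cv2.imwrite(f"pics/{c}9.png",cv2.cvtColor(im,cv2.COLOR_RGB2BGR))
a=cv2.imread("pics/top9.png")[160:260,360:460];b=cv2.imread("pics/scene9.png")[80:150,145:215]
cv2.imwrite("pics/c9.png",np.hstack([cv2.resize(a,(400,400),interpolation=2),cv2.resize(b,(400,400),interpolation=2)]))
E
```

```text
avg [ 0.4271 -0.3446  0.0656] sd [0.0001 0.0001 0.0002]
t 23.62 p [ 0.4269 -0.3444  0.0653] phi -53.91 F [-0.7 -0.3 -0.9] op 0.52
[-1.8, -0.9, 12.7, -0.05, -0.23, -0.01] rows>= 0.2 j6 105.1
```

View pics/c9.png

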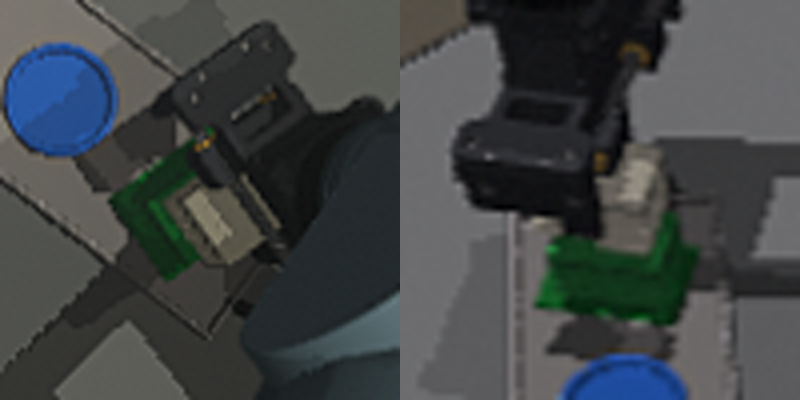

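servo_tool(moves=[-1,-1,3,0,0,0,-1,-1,6,0,0,0,-1,-1,8,0,0,0,-1,-1,10,0,0,0,-1,-1,12,0,0,0,-1,-1,12,0,0,0])

```text
time: 24.48
eef_pos: [0.4268, -0.3426, 0.0526]
ee_rot: [[0.589, -0.808, 0.002], [-0.808, -0.589, -0.001], [0.002, -0.001, -1.0]]
contact_force: [-2.0, 0.4, 1.7]
opening: 0.515
```

```bash
python3 - <<'E'
from h import *
avg(2)
plan((.4267,-.3425,.0526,-53.9))
E
```

```text
avg [ 0.4268 -0.3426  0.0526] sd [0. 0. 0.]
t 24.57 p [ 0.4268 -0.3426  0.0526] phi -53.91 F [-1.2  1.3  3.2] op 0.519
[-0.2, -0.0, 0.0, -0.04, -0.14, -0.01] rows>= 0.0 j6 105.1
```

servo_tool(moves=[0,0,0.5,0,0,0,0,0,0,0,0,0,0,0,0,0,0,0,0,0,-30,0,0,0,0,0,-75,0,0,0,0,0,-75,0,0,0], jaw=-0.4)

```text
time: 25.32
eef_pos: [0.4285, -0.3447, 0.1311]
ee_rot: [[0.589, -0.808, 0.007], [-0.808, -0.589, -0.007], [0.01, -0.001, -1.0]]
contact_force: [0.5, -0.3, -0.2]
opening: 0.701
```

```bash
python3 - <<'E'
from h import *
def cap(x,y,z=.06,r=.0205):
    t=np.linspace(0,6.28,60);return np.array([[x+r*np.cos(q),y+r*np.sin(q),z] for q in t])
for c in("top","scene"):
  im=cv2.imread(f"pics/{c}0.png");h=cv2.cvtColor(im,cv2.COLOR_BGR2HSV)
  for n,p,g in(("blue",(.453,.386),(h[...,0]>100)&(h[...,0]<130)&(h[...,1]>130)&(h[...,2]>110)),("white",(.4,.183),(h[...,1]<40)&(h[...,2]>185))):
    n_,l,s,ce=cv2.connectedComponentsWithStats(g.astype(np.uint8));q=proj([*p,.06],c)[0].round().astype(int);m=(l==l[q[1],q[0]]).astype(np.uint8)
    cn=max(cv2.findContours(m,0,1)[0],key=len); e=cv2.fitEllipse(cn); w=back([np.argwhere(m).mean(0)[::-1]],.06,c)[0]
    area=cv2.contourArea(cv2.convexHull(proj(cap(*p),c).astype(np.float32)));print(c,n,m.sum(),area.round(),w.round(4),e[0],back([e[0]],.06,c)[0].round(4))
manip.camera("top");manip.camera("scene")
for c in("top","scene"):
  for n in("blue_jar","white_jar"):
    print(c,n,[(d['point'].round(4) if hasattr(d['point'],'round') else d['point'],round(d['conf'],2)) for d in manip.tip_of(n,c)])
plan((.4535,.385,.13,-59),(.4535,.385,.13,-149))
E
```

```text
Traceback (most recent call last):
AttributeError: 'float' object has no attribute 'round'
```

```bash
python3 - <<'E'
from h import *
for c in("top","scene"):
  im=cv2.imread(f"pics/{c}0.png");h=cv2.cvtColor(im,cv2.COLOR_BGR2HSV)
  for n,p,g in(("blue",(.453,.386),(h[...,0]>100)&(h[...,0]<130)&(h[...,1]>130)&(h[...,2]>110)),("white",(.4,.183),(h[...,1]<40)&(h[...,2]>185))):
    n_,l,s,ce=cv2.connectedComponentsWithStats(g.astype(np.uint8));q=proj([*p,.06],c)[0].round().astype(int);m=(l==l[q[1],q[0]]).astype(np.uint8)
    cn=max(cv2.findContours(m,0,1)[0],key=len); e=cv2.fitEllipse(cn); print(c,n,m.sum(),back([np.argwhere(m).mean(0)[::-1]],.06,c)[0].round(4),back([e[0]],.06,c)[0].round(4))
  im=manip.camera(c); cv2.imwrite(f"pics/{c}10.png",cv2.cvtColor(im,cv2.COLOR_RGB2BGR))
  for n in("blue_jar","white_jar"):
    print(c,n,[(np.round(d['point'],4),round(d['conf'],2)) for d in manip.tip_of(n,c)])
plan((.453,.385,.13,31))
E
```

```text
top blue 196 [0.4499 0.3835 0.06  ] [0.4499 0.3836 0.06  ]
top white 179 [0.3998 0.1828 0.06  ] [0.3998 0.1828 0.06  ]
top blue_jar [(array([4.53e-01, 3.88e-01, 2.00e-04]), 0.72), (array([ 0.4724,  0.4662, -0.0037]), 0.71), (array([ 0.3637,  0.4092, -0.0043]), 0.7)]
top white_jar [(array([ 0.4003,  0.1874, -0.    ]), 0.64)]
scene blue 189 [0.4532 0.3851 0.06  ] [0.4532 0.3851 0.06  ]
scene white 131 [0.4021 0.184  0.06  ] [0.4021 0.184  0.06  ]
scene blue_jar [(array([ 0.3573,  0.4126, -0.0008]), 0.94), (array([ 0.4506,  0.3838, -0.0026]), 0.7), (array([ 0.4755,  0.4712, -0.0007]), 0.64), (array([ 0.4912, -0.2554,  0.0017]), 0.46)]
scene white_jar [(array([0.3987, 0.1798, 0.0009]), 0.78)]
t 25.62 p [ 0.4259 -0.3416  0.1258] phi -53.91 F [ 0.2 -0.6  0.7] op 0.7
[-571.2, -449.9, -3.7, -0.05, -0.0, -84.91] rows>= 11.6 j6 99.4
```

servo_tool(moves=[-45,-36,-10,0,0,-7,-92,-72,-20,0,0,-15,-140,-110,-20,0,0,-23,-188,-148,-20,0,0,-31,-236,-186,-20,0,0,-39,-284,-224,-20,0,0,-47,-332,-262,-20,0,0,-55,-380,-300,-20,0,0,-63,-428,-338,-20,0,0,-71,-476,-376,-20,0,0,-79], jaw=-1)

```text
time: 26.88
eef_pos: [0.4494, 0.2657, 0.1456]
ee_rot: [[0.904, 0.428, 0.001], [0.428, -0.904, -0.002], [-0.0, 0.002, -1.0]]
contact_force: [0.6, -0.8, -0.0]
opening: 1.0
```

```bash
python3 - <<'E'
from h import *
plan((.452,.3845,.12,31))
E
```

```text
t 26.88 p [0.4494 0.2657 0.1456] phi 25.36 F [ 0.6 -0.8 -0. ] op 1.0
[53.3, -106.3, 25.4, 0.12, 0.01, -5.64] rows>= 1.9 j6 99.4
```

servo_tool(moves=[27,-53,10,0,0,-3,53,-106,25,0,0,-5.6,53,-106,25,0,0,-5.6,53,-106,25,0,0,-5.6,53,-106,25,0,0,-5.6])

```text
time: 27.5
eef_pos: [0.4534, 0.381, 0.1214]
ee_rot: [[0.861, 0.509, 0.002], [0.509, -0.861, -0.002], [0.001, 0.002, -1.0]]
contact_force: [0.3, -0.5, 0.3]
opening: 1.0
```

```bash
python3 - <<'E'
from h import *
avg(3);plan((.452,.3845,.07,31),(.452,.3845,.022,31))
im=manip.camera("scene"); cv2.imwrite("pics/s11.png",cv2.resize(cv2.cvtColor(im,cv2.COLOR_RGB2BGR)[190:340,290:440],None,fx=3.5,fy=3.5,interpolation=cv2.INTER_CUBIC))
E
```

```text
avg [0.4537 0.3811 0.1219] sd [0.0001 0.0001 0.0001]
t 27.65 p [0.4538 0.3812 0.1219] phi 30.59 F [-0.1  0.4  0.5] op 0.998
[0.1, -3.9, 51.9, 0.14, -0.1, -0.41] rows>= 0.8 j6 99.4
[-0.0, -4.0, 99.9, 0.14, -0.1, -0.41] rows>= 1.6 j6 99.4
```

View pics/s11.png

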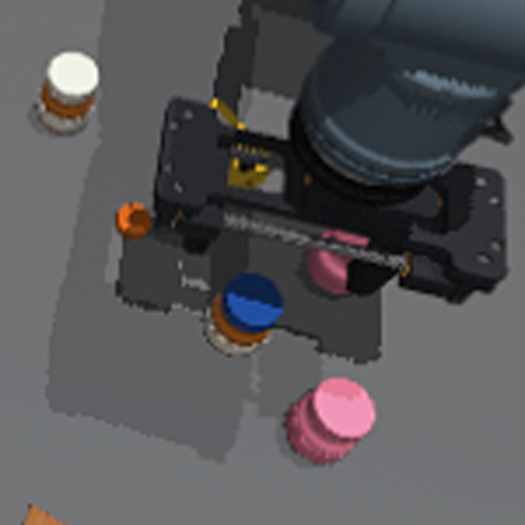

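servo_tool(moves=[0,-4,30,0,0,0,0,-4,65,0,0,0,0,-4,98,0,0,0,0,-4,98,0,0,0,0,-4,98,0,0,0])

```text
time: 28.32
eef_pos: [0.4522, 0.3857, 0.0247]
ee_rot: [[0.86, 0.51, 0.003], [0.51, -0.86, -0.001], [0.003, 0.002, -1.0]]
contact_force: [0.5, 1.1, 0.0]
opening: 1.002
```

servo_tool(moves=[0,0,0,0,0,0,0,0,0,0,0,0,0,0,0,0,0,0,0,0,0,0,0,0,0,0,0,0,0,0], jaw=1)

```text
time: 28.95
eef_pos: [0.4513, 0.3854, 0.0234]
ee_rot: [[0.86, 0.51, 0.002], [0.51, -0.86, -0.002], [0.001, 0.002, -1.0]]
contact_force: [0.6, -1.4, 2.2]
opening: 0.463
```

```bash
python3 - <<'E'
from h import *
plan((.452,.3845,.14,31),(.4895,-.2592,.14,53.8))
for c in ("top","scene"):
  im=manip.camera(c); cv2.imwrite(f"pics/{c}12.png",cv2.cvtColor(im,cv2.COLOR_RGB2BGR))
a=cv2.imread("pics/top12.png")[140:270,60:190];b=cv2.imread("pics/scene12.png")[210:340,290:420]
cv2.imwrite("pics/c12.png",np.hstack([cv2.resize(a,(400,400),interpolation=2),cv2.resize(b,(400,400),interpolation=2)]))
E
```

```text
t 28.95 p [0.4513 0.3854 0.0234] phi 30.69 F [ 0.6 -1.4  2.2] op 0.463
[0.2, 1.4, -116.6, 0.14, -0.06, -0.31] rows>= 1.9 j6 99.4
[-296.1, 574.1, -115.6, 0.15, -0.03, -23.11] rows>= 10.5 j6 8.3
```

View pics/c12.png

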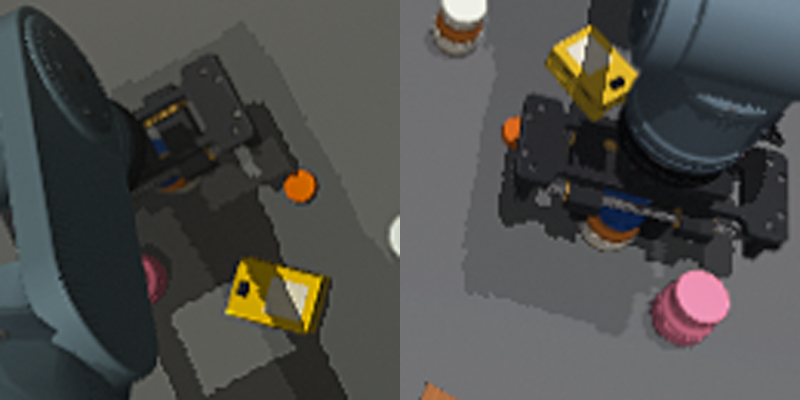

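servo_tool(moves=[0,0,-50,0,0,0,0,0,-105,0,0,0,-27,52,-116,0,0,-3,-54,104,-116,0,0,-6,-81,156,-116,0,0,-9,-108,208,-116,0,0,-12,-135,260,-116,0,0,-15,-162,312,-116,0,0,-18,-189,364,-116,0,0,-21,-216,416,-116,0,0,-23.1])

```text
time: 30.3
eef_pos: [0.4773, -0.0842, 0.1401]
ee_rot: [[0.59, 0.808, 0.002], [0.808, -0.59, -0.001], [0.0, 0.003, -1.0]]
contact_force: [0.7, 1.1, -1.0]
opening: 0.454
```

```bash
python3 - <<'E'
from h import *
plan((.4895,-.2592,.12,53.8))
E
```

```text
t 30.3 p [ 0.4773 -0.0842  0.1401] phi 53.86 F [ 0.7  1.1 -1. ] op 0.454
[-134.2, 113.0, 20.4, 0.15, -0.01, 0.06] rows>= 2.8 j6 8.3
```

servo_tool(moves=[-42,36,0,0,0,0,-84,71,5,0,0,0,-120,102,15,0,0,0,-130,110,20,0,0,0,-130,110,20,0,0,0,-130,110,20,0,0,0,-130,110,20,0,0,0])

```text
time: 31.18
eef_pos: [0.4899, -0.251, 0.1207]
ee_rot: [[0.589, 0.808, 0.002], [0.808, -0.589, -0.001], [0.0, 0.003, -1.0]]
contact_force: [-0.0, 0.5, -1.4]
opening: 0.456
```

```bash
python3 - <<'E'
from h import *
avg(4);plan((.4895,-.2592,.045,53.8),(.4895,-.2592,.0314,53.8))
for c in ("top","scene"):
  im=manip.camera(c); cv2.imwrite(f"pics/{c}13.png",cv2.cvtColor(im,cv2.COLOR_RGB2BGR))
a=cv2.imread("pics/top13.png")[120:250,320:450];b=cv2.imread("pics/scene13.png")[80:210,120:250]
cv2.imwrite("pics/c13.png",np.hstack([cv2.resize(a,(400,400),interpolation=2),cv2.resize(b,(400,400),interpolation=2)]))
E
```

```text
avg [ 0.4899 -0.2514  0.1207] sd [0.     0.0002 0.    ]
t 31.38 p [ 0.4898 -0.2517  0.1206] phi 53.84 F [ 1.2 -0.8 -0.7] op 0.458
[-6.3, 3.9, 75.7, 0.16, 0.0, 0.04] rows>= 1.2 j6 8.3
[-6.3, 3.9, 89.3, 0.16, 0.0, 0.04] rows>= 1.4 j6 8.3
```

View pics/c13.png

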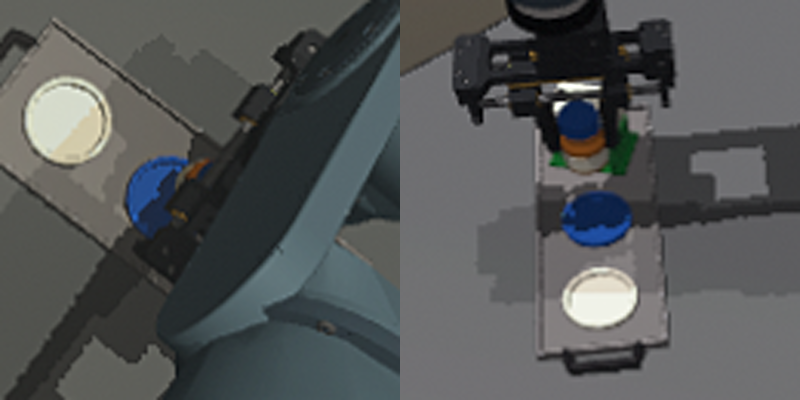

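servo_tool(moves=[-6,4,30,0,0,0,-6,4,60,0,0,0,-6,4,78,0,0,0,-6,4,86,0,0,0,-6,4,86,0,0,0,-6,4,86,0,0,0])

```text
time: 32.22
eef_pos: [0.4902, -0.2601, 0.0353]
ee_rot: [[0.591, 0.807, 0.003], [0.807, -0.591, -0.003], [-0.0, 0.004, -1.0]]
contact_force: [-1.0, -0.2, -0.5]
opening: 0.458
```

```bash
python3 - <<'E'
from h import *
avg(3);plan((.4895,-.2592,.0314,53.8))
E
```

```text
avg [ 0.4901 -0.2601  0.0353] sd [0.0001 0.0001 0.0001]
t 32.38 p [ 0.49   -0.26    0.0352] phi 53.79 F [ 0.2  0.3 -1.2] op 0.456
[0.3, -0.9, 3.8, 0.23, 0.01, -0.01] rows>= 0.1 j6 8.3
```

servo_tool(moves=[0,-1,2,0,0,0,0,-1,4,0,0,0,0,-1,4,0,0,0])

```text
time: 32.75
eef_pos: [0.4888, -0.2591, 0.0313]
ee_rot: [[0.591, 0.807, 0.002], [0.807, -0.591, -0.002], [-0.0, 0.002, -1.0]]
contact_force: [-3.5, 1.8, 8.6]
opening: 0.46
```

```bash
python3 - <<'E'
from h import *
avg(1);plan((.4895,-.2592,.0314,53.8))
E
```

```text
avg [ 0.4887 -0.2591  0.0313] sd [0. 0. 0.]
t 32.8 p [ 0.4887 -0.2591  0.0313] phi 53.8 F [-3.3  2.   8. ] op 0.456
[0.4, 0.7, -0.1, 0.14, 0.01, -0.0] rows>= 0.0 j6 8.3
```

Contact at 8 N at the expected height (0.0313 m), so the jar stands on the cup floor. Releasing it and rising.

servo_tool(moves=[0,0,0,0,0,0,0,0,0,0,0,0,0,0,0,0,0,0,0,0,0,0,0,0,0,0,-30,0,0,0,0,0,-75,0,0,0,0,0,-110,0,0,0], jaw=-0.6)

```text
time: 33.67
eef_pos: [0.4887, -0.2591, 0.142]
ee_rot: [[0.591, 0.807, 0.003], [0.807, -0.591, -0.002], [-0.0, 0.003, -1.0]]
contact_force: [-0.7, -0.6, 0.2]
opening: 0.799
```

```bash
python3 - <<'E'
from h import *
plan((.401,.1834,.13,53.8))
E
```

```text
t 33.67 p [ 0.4887 -0.2591  0.142 ] phi 53.79 F [-0.7 -0.6  0.2] op 0.799
[305.2, -332.2, 10.8, 0.2, 0.0, -0.01] rows>= 7.2 j6 60.8
```

servo_tool(moves=[38,-41,0,0,0,0,76,-83,0,0,0,0,114,-124,3,0,0,0,153,-166,5,0,0,0,191,-208,8,0,0,0,229,-249,10,0,0,0,267,-291,10,0,0,0,305,-332,10,0,0,0,305,-332,10,0,0,0,305,-332,10,0,0,0], jaw=-1)

```text
time: 34.92
eef_pos: [0.4008, 0.1831, 0.1295]
ee_rot: [[0.59, 0.807, 0.002], [0.807, -0.59, -0.002], [-0.0, 0.003, -1.0]]
contact_force: [0.7, -0.2, -0.3]
opening: 1.003
```

```bash
python3 - <<'E'
from h import *
avg(4);plan((.401,.1834,.022,53.8))
for c in ("top","scene"):
  im=manip.camera(c); cv2.imwrite(f"pics/{c}14.png",cv2.cvtColor(im,cv2.COLOR_RGB2BGR))
a=cv2.imread("pics/top14.png")[140:250,330:440];b=cv2.imread("pics/scene14.png")[80:210,120:250]
cv2.imwrite("pics/c14.png",np.hstack([cv2.resize(a,(400,400),interpolation=2),cv2.resize(b,(400,400),interpolation=2)]))
E
```

```text
avg [0.4012 0.1822 0.1295] sd [0.0001 0.0002 0.    ]
t 35.12 p [0.4013 0.1821 0.1295] phi 53.64 F [-0.5 -0.5 -0.2] op 1.003
[0.9, -1.3, 107.5, 0.15, 0.01, -0.16] rows>= 1.7 j6 60.8
```

View pics/c14.png

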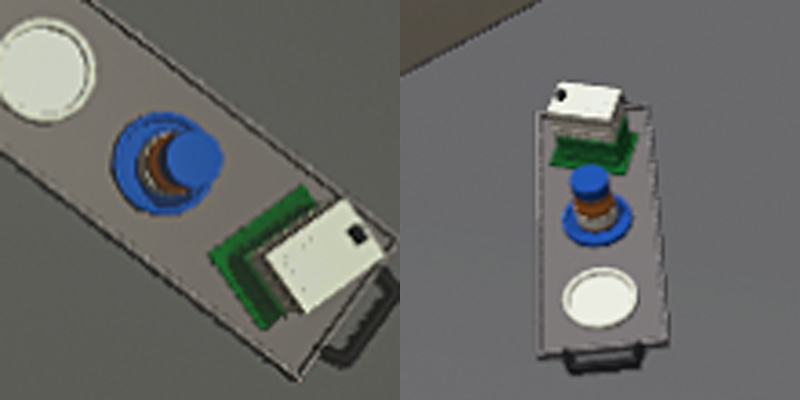

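View pics/scene14.png

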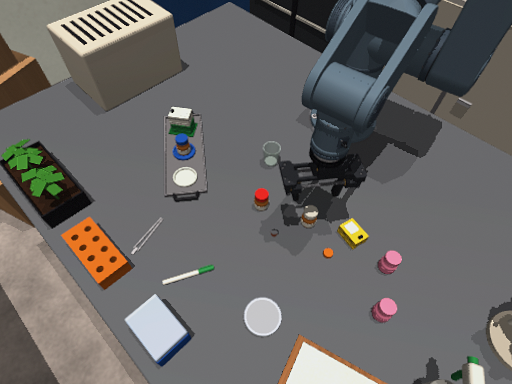

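servo_tool(moves=[1,-1,35,0,0,0,1,-1,75,0,0,0,1,-1,106,0,0,0,1,-1,106,0,0,0,1,-1,106,0,0,0])

```text
time: 35.85
eef_pos: [0.4017, 0.1844, 0.0244]
ee_rot: [[0.591, 0.806, 0.003], [0.806, -0.591, -0.001], [0.001, 0.003, -1.0]]
contact_force: [-0.0, -0.3, -0.0]
opening: 0.998
```

servo_tool(moves=[0,0,0,0,0,0,0,0,0,0,0,0,0,0,0,0,0,0,0,0,0,0,0,0,0,0,0,0,0,0], jaw=1)

```text
time: 36.48
eef_pos: [0.4008, 0.1846, 0.0236]
ee_rot: [[0.591, 0.807, 0.002], [0.807, -0.591, -0.001], [0.0, 0.003, -1.0]]
contact_force: [-0.9, -0.1, 1.7]
opening: 0.46
```

```bash
python3 - <<'E'
from h import *
plan((.401,.1834,.14,53.8),(.5515,-.1735,.14,53.8))
def lid(x,y,a,z=.076):
    c,s=np.cos(a),np.sin(a);return np.array([[x+c*u-s*v,y+s*u+c*v,z] for u in(-.033,.033) for v in(-.023,.023)])
for c in("top","scene"):
  im=cv2.imread(f"pics/{c}14.png");h=cv2.cvtColor(im,cv2.COLOR_BGR2HSV)
  g=((h[...,1]<45)&(h[...,2]>165)).astype(np.uint8)
  n,l,s,_=cv2.connectedComponentsWithStats(g);q=proj([.427,-.343,.076],c)[0].round().astype(int);m=(l==l[q[1],q[0]]).astype(np.uint8)
  hu=cv2.convexHull(np.vstack(cv2.findContours(m,0,1)[0]));mm=np.zeros_like(m);cv2.fillConvexPoly(mm,hu,1)
  for z in(.076,.083):
    r=fit(mm.astype(float),c,lambda x,y,a:lid(x,y,a,z),[.428,-.342,np.radians(-54)],[.005,.005,.1]);print(c,z,r[0][:2].round(4),np.degrees(r[0][2]).round(1),r[1:])
E
```

```text
t 36.48 p [0.4008 0.1846 0.0236] phi 53.79 F [-0.9 -0.1  1.7] op 0.46
[-0.9, 1.2, -116.4, 0.15, -0.0, -0.01] rows>= 1.9 j6 60.8
[-199.9, 333.4, -115.6, 0.15, -0.0, -0.01] rows>= 6.5 j6 18.7
top 0.076 [ 0.4261 -0.3433] -53.6 (np.float64(24.070588235294117), np.float64(542.0))
top 0.083 [ 0.4261 -0.3401] -53.6 (np.float64(25.180392156862748), np.float64(542.0))
scene 0.076 [ 0.4291 -0.3422] -53.3 (np.float64(18.988235294117647), np.float64(229.0))
scene 0.083 [ 0.433  -0.3354] -53.2 (np.float64(17.43921568627451), np.float64(229.0))
```

servo_tool(moves=[0,0,-55,0,0,0,0,0,-110,0,0,0,-33,55,-116,0,0,0,-66,110,-116,0,0,0,-100,166,-116,0,0,0,-133,222,-116,0,0,0,-166,278,-116,0,0,0,-200,333,-105,0,0,0,-200,333,-96,0,0,0,-200,333,-96,0,0,0])

```text
time: 37.72
eef_pos: [0.5499, -0.1731, 0.1185]
ee_rot: [[0.592, 0.806, -0.001], [0.806, -0.592, 0.001], [-0.0, -0.001, -1.0]]
contact_force: [0.6, 1.0, -0.9]
opening: 0.46
```

servo_tool(moves=[0,0,0,0,0,0,0,0,0,0,0,0])

```text
time: 37.98
eef_pos: [0.551, -0.1718, 0.1208]
ee_rot: [[0.589, 0.808, 0.002], [0.808, -0.589, -0.001], [0.0, 0.003, -1.0]]
contact_force: [-0.0, -0.3, -0.5]
opening: 0.458
```

```bash
python3 - <<'E'
from h import *
avg(3);plan((.5513,-.1735,.0316,53.8))
for c in ("top","scene"):
  im=manip.camera(c); cv2.imwrite(f"pics/{c}15.png",cv2.cvtColor(im,cv2.COLOR_RGB2BGR))
a=cv2.imread("pics/top15.png")[100:240,310:450];b=cv2.imread("pics/scene15.png")[90:230,120:260]
cv2.imwrite("pics/c15.png",np.hstack([cv2.resize(a,(400,400),interpolation=2),cv2.resize(b,(400,400),interpolation=2)]))
E
```

```text
avg [ 0.5512 -0.1722  0.1209] sd [0.     0.0002 0.    ]
t 38.12 p [ 0.5513 -0.1725  0.1209] phi 53.86 F [ 0.4  0.  -0.9] op 0.457
[-0.8, 0.4, 89.3, 0.18, -0.01, 0.06] rows>= 1.4 j6 18.7
```

View pics/c15.png

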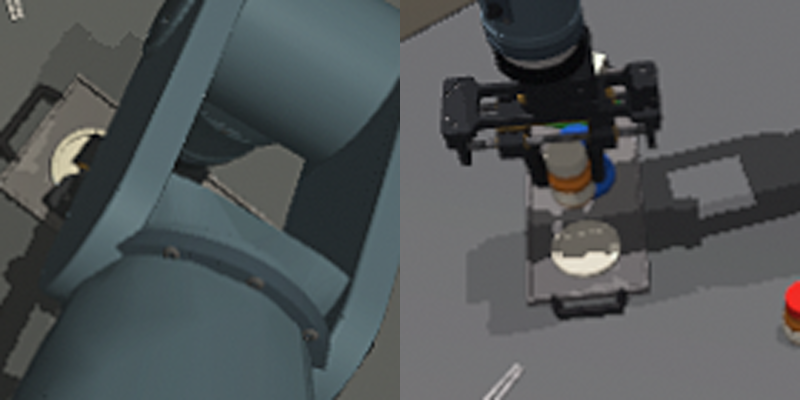

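servo_tool(moves=[-1,0,30,0,0,0,-1,0,60,0,0,0,-1,0,78,0,0,0,-1,0,86,0,0,0,-1,0,86,0,0,0,-1,0,86,0,0,0])

```text
time: 38.98
eef_pos: [0.5515, -0.1747, 0.0354]
ee_rot: [[0.591, 0.807, 0.004], [0.807, -0.591, -0.002], [0.0, 0.004, -1.0]]
contact_force: [0.1, 0.4, -1.2]
opening: 0.46
```

```bash
python3 - <<'E'
from h import *
avg(3);plan((.5513,-.1735,.0316,53.8))
E
```

```text
avg [ 0.5514 -0.1747  0.0354] sd [0.0001 0.     0.0001]
t 39.12 p [ 0.5513 -0.1746  0.0353] phi 53.79 F [-0.4 -0.  -1.5] op 0.462
[0.9, -0.7, 3.7, 0.23, -0.01, -0.01] rows>= 0.1 j6 18.7
```

servo_tool(moves=[1,-1,2,0,0,0,1,-1,4,0,0,0,1,-1,4,0,0,0])

```text
time: 39.5
eef_pos: [0.5507, -0.1728, 0.0315]
ee_rot: [[0.591, 0.807, 0.002], [0.807, -0.591, -0.001], [0.0, 0.003, -1.0]]
contact_force: [-4.0, 2.3, 9.8]
opening: 0.458
```

servo_tool(moves=[0,0,0,0,0,0,0,0,0,0,0,0,0,0,0,0,0,0,0,0,0,0,0,0,0,0,-30,0,0,0,0,0,-75,0,0,0,0,0,-120,0,0,0], jaw=-0.6)

```text
time: 40.38
eef_pos: [0.5499, -0.1726, 0.1513]
ee_rot: [[0.591, 0.807, 0.001], [0.807, -0.591, -0.001], [-0.0, 0.002, -1.0]]
contact_force: [-0.2, -0.4, 0.4]
opening: 0.803
```

```bash
python3 - <<'E'
from h import *
plan((.42,.05,.2,53.8))
E
```

```text
t 40.38 p [ 0.5499 -0.1726  0.1513] phi 53.79 F [-0.2 -0.4  0.4] op 0.803
[102.8, -236.2, -49.1, 0.09, 0.01, -0.01] rows>= 4.2 j6 43.0
```

servo_tool(moves=[20,-45,-20,0,0,0,40,-95,-49,0,0,0,60,-145,-49,0,0,0,80,-190,-49,0,0,0,103,-236,-49,0,0,0,103,-236,-49,0,0,0,103,-236,-49,0,0,0])

```text
time: 41.25
eef_pos: [0.4211, 0.0496, 0.1991]
ee_rot: [[0.59, 0.807, 0.003], [0.807, -0.59, -0.002], [0.0, 0.004, -1.0]]
contact_force: [0.5, -1.6, -0.2]
opening: 0.802
```

```bash
python3 - <<'E'
from h import *
for c in ("top","scene"):
  im=manip.camera(c); cv2.imwrite(f"pics/{c}16.png",cv2.cvtColor(im,cv2.COLOR_RGB2BGR))
def lid(x,y,a,z=.076):
    c,s=np.cos(a),np.sin(a);return np.array([[x+c*u-s*v,y+s*u+c*v,z] for u in(-.033,.033) for v in(-.023,.023)])
for c in("top","scene"):
  im=cv2.imread(f"pics/{c}16.png");h=cv2.cvtColor(im,cv2.COLOR_BGR2HSV)
  g=((h[...,1]<45)&(h[...,2]>165)).astype(np.uint8)
  n,l,s,_=cv2.connectedComponentsWithStats(g)
  def at(p):
    q=proj(p,c)[0].round().astype(int);return (l==l[q[1],q[0]]).astype(np.uint8)
  m=at([.427,-.343,.076])
  hu=cv2.convexHull(np.vstack(cv2.findContours(m,0,1)[0]));mm=np.zeros_like(m);cv2.fillConvexPoly(mm,hu,1)
  r=fit(mm.astype(float),c,lid,[.428,-.342,np.radians(-54)],[.005,.005,.1]);print(c,r[0][:2].round(4),np.degrees(r[0][2]).round(1),r[1:])
  for n in("green_box","blue_jar","white_jar","red_jar","yellow_box","blue_cup","white_cup"): print(c,n,[(np.round(d['point'],3).tolist(),round(d['conf'],2)) for d in manip.tip_of(n,c)])
a=cv2.imread("pics/top16.png")[110:250,310:450];b=cv2.imread("pics/scene16.png")[90:210,125:245]
cv2.imwrite("pics/c16.png",np.hstack([cv2.resize(a,(400,400),interpolation=2),cv2.resize(b,(400,400),interpolation=2)]))
plan()
E
```

```text
top [ 0.4261 -0.3433] -53.0 (np.float64(23.623529411764707), np.float64(540.0))
top green_box [([0.426, -0.342, 0.01], 0.5)]
top blue_jar [([0.471, 0.464, -0.003], 0.85), ([0.361, 0.41, -0.002], 0.63), ([0.486, -0.259, 0.009], 0.53)]
top white_jar [([0.549, -0.17, 0.009], 0.79)]
top red_jar []
top yellow_box [([0.349, 0.296, -0.001], 0.75)]
top blue_cup [([0.489, -0.258, 0.004], 0.63)]
top white_cup [([0.552, -0.173, 0.007], 0.83), ([0.492, -0.259, 0.004], 0.5)]
scene [ 0.4291 -0.3422] -53.3 (np.float64(18.988235294117647), np.float64(229.0))
scene green_box [([0.428, -0.342, 0.007], 0.75)]
scene blue_jar [([0.356, 0.415, 0.002], 0.66), ([0.488, -0.258, 0.003], 0.65), ([0.425, -0.339, 0.005], 0.42)]
scene white_jar [([0.547, -0.177, 0.008], 0.73)]
scene red_jar [([0.454, 0.052, -0.002], 0.62), ([0.493, -0.258, 0.008], 0.5)]
scene yellow_box [([0.425, -0.343, 0.006], 0.71), ([0.352, 0.298, 0.005], 0.55)]
scene blue_cup [([0.552, -0.175, -0.002], 0.74), ([0.492, -0.253, 0.005], 0.6)]
scene white_cup [([0.551, -0.172, 0.003], 0.56)]
t 42.05 p [0.4206 0.0499 0.1988] phi 53.79 F [ 0.6 -0.5  0.5] op 0.802
```

View pics/c16.png

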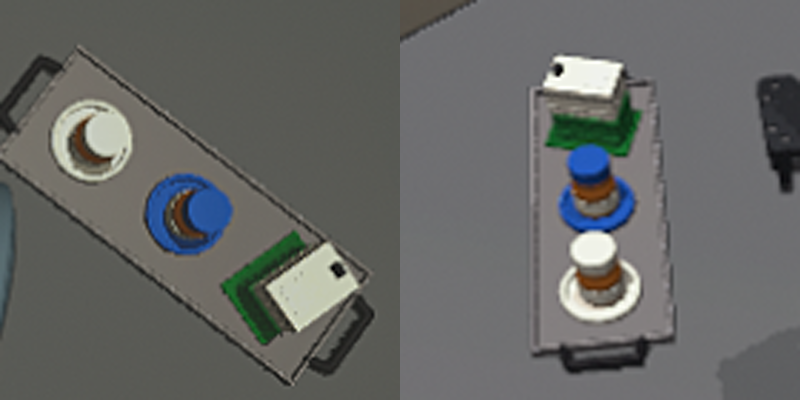

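View pics/scene16.png

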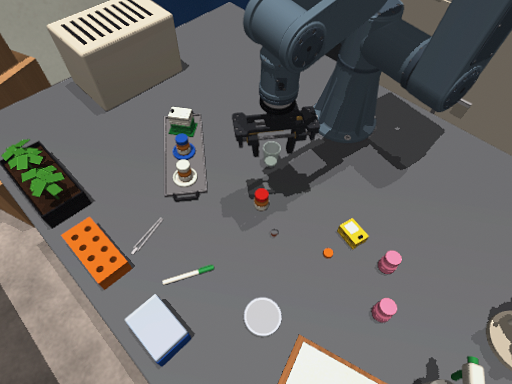

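```bash
python3 -c "
from workcell import manip
print(manip.sign_off())"
```

```text
the job is handed in; nothing more can be done
None
```

The tray is packed as asked, and I handed it in at about 42 s of the 106 s allowed. The green box is on the pad with the white box stacked on it, and the blue- and white-capped jars are in their matching cups.

**Final checks**
- **Stack:** I measured the stack's top lid at about (0.4276, −0.3428), turned −53°. The pad is at about (0.4272, −0.343), turned about −53.7°. The white box came down to the height expected for a flat fit, touching lightly, so the key is in the notch.
- **Jars:** both touched the cup floors at the expected height and stand upright. They are within about 4 mm of their cup centres.
- **Left alone:** the yellow box and red-capped jar are where they were. The top camera's detector missed the red jar, but the scene camera shows it in place.

**What went wrong or disagreed**
- **Green box placed twice:** I first lined it up with the tray, then saw that the pad is turned about 18° in the tray. I regrasped it and placed it again before stacking.
- **Brief tilt:** a typing slip in one move tilted the held white box about 7° in free air. I levelled it before going on.
- **Camera mismatch:** the two cameras disagree by up to 4 mm, mostly in x, so the positions above are averages.

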